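# Turn the stationery row round

### The arm

A 6-joint arm with a two-finger parallel gripper is mounted at the origin on a cart in front of the work surface, level with it; the furniture and walls round the work are solid. World frame = base frame: x ahead of the robot, y to its left, z up, the work surface at z = 0. Lengths are in mm, angles in rad, forces in N, time in s.
With the tool pointing down it reaches from about 350 to 775 mm from the base axis. Payload 7.3 kg.
Tool frame: the origin (TCP) lies at the very end of the fingers, on their centre line; the grasp point (between the pads) lies 19 mm behind it; x points along the fingers, z is the direction in which the jaws open and shut, and the axes are right-handed (so a half turn about x gives the same grasp; the last joint's range is limited). The gripper opens to 92 mm and grips with 3 to 60 N. Pads are 19 mm wide; open, the fingers measure 130 mm over their backs; the gripper's body (75 mm by 190 mm) begins 47 mm behind the grasp point.
Start: joints at [-1.278, 0.342, 1.524, -0, 1.275, -0.146], TCP at [223.073, -475.276, 190.341] pointing down, gripper open.
Joint ranges: [-2.53, 2.53], [-0.77, 2.02], [0.04, 2.7], [-1, 4.14], [0.28, 2.66], [-3.11, 3.11]. Speed limits (rad/s): [2.57, 2.57, 3.14, 3.14, 3.14, 3.14].

### API

Orientations are given as [roll, pitch, yaw] about the fixed x, y, z axes, in that order (R = Rz(yaw) Ry(pitch) Rx(roll)).
In Python, from plant import * gives the robot as it stands.
- The arm moves only by the shell command python3 -m creep 'ROWS'. ROWS is JSON, a list of rows, each an object of numbers: "tx", "ty", "tz": the shift along the tool's x, y, z in cm; "wx", "wy", "wz": the turn, a rotation vector about the tool's x, y, z in rad; "gripper": the closure, from -1 (fully open) to 1 (shut). A call has 1 to 8 rows; each row is the pose to reach, as a shift and turn from the pose commanded when the call began, along the tool's axes at that moment; what a row does not reach only later rows make up. A row lasts 1/12 s, in which the tool goes at most 41.7 mm and 7.16 degrees, less where a joint would pass 70% of its speed; a pose out of reach is approached as far as the arm can. A call with a gripper value outside its range is refused whole. The fingers move at their own pace and stop on an object; the grip force is fixed at half the most. Time passes only in rows, so rows that repeat a pose let the fingers close. It gives the time, the measured TCP pose, the force and the opening at its end, in the units of the state.
- get_obs(): the state, without advancing time (a new reading comes with each control period).
- capture(name): name is "side" or "top"; returns a dict with "frame" (384x512x3 uint8, red, green, blue), "z_map" (384x512 float32, mm along the optical axis (not along the pixel's ray), 0 where there is no reading), "vertical_fov" (degrees; the focal length in pixels is half the picture's height over the tangent of half this angle, whatever the lens; pixels are square), "cx", "cy" (the principal point, pixels), "xyz" and "rotation" of the camera in the world. Camera axes: x right, y down, z forward; pixel columns grow to the right and rows downward; lengths in mm; the calibration is good to about 2 mm. A picture is of the moment at which its call begins.
- close_job(): hands the job in, once; it reports no verdict.
The state is a dict: "time": time; "joint_positions": joint angles; "dq": joint speeds; "tau": joint torques, N m; "tool_pos": TCP position; "tcp_rot": TCP orientation; "contact_force": force on the tool from outside, world axes, zero at the start; "moment": the same for the moment, N m; "grip_width": finger opening in mm.
Only numpy, scipy, OpenCV 4.12 (cv2) and the standard library are available. Lean on these libraries where they do the work, as an engineer would, in place of code of your own. Each camera call takes 0.05 s, during which the arm holds its last target.

### The job

The display tray will be seen from the other side of the table, so move the two stamps and the two tape rolls from the stock rack into the display tray in reverse order: what stands at the left end of the stock rack goes into the right-end slot of the tray, and so on along the row. Put each one upright (rolls flat) in the middle of its slot, one to a slot, and leave everything else on the table where it is.

Things in the scene. Friction and masses are not known exactly. Their poses are not given: they have to be found in the camera images.
- red_stamp: Red hand stamp: round red wooden handle on a pale wooden block 24 x 36 mm, 66 mm tall in all. Origin at the middle of its underside, z up along the handle. The handle is about 20 mm thick at its widest and stands 14 to 66 mm above the origin; grasp it 35 to 55 mm up. Weighs about 35 g.
- navy_stamp: Navy hand stamp: round navy blue wooden handle on a pale wooden block 24 x 36 mm, 66 mm tall in all. Origin at the middle of its underside, z up along the handle. The handle is about 20 mm thick at its widest and stands 14 to 66 mm above the origin; grasp it 35 to 55 mm up. Weighs about 35 g.
- coral_roll: Coral pink roll of paper tape lying flat: 48 mm across, 15 mm tall, treat as solid. Origin at the middle of its underside, z up. Weighs about 22 g.
- green_roll: Sage green roll of paper tape lying flat: 48 mm across, 15 mm tall, treat as solid. Origin at the middle of its underside, z up. Weighs about 22 g.
- red_stamp_stand: low white stand with a red strip along its front edge, fixed in the stock rack; the red stamp starts on it (roughly centred, any yaw). 58 mm deep (x), 60 mm along the row (y), 5 mm thick. Origin at the middle of its underside, so its top is 5 mm above the origin (13 mm above the table). Same axes as the stock rack.
- navy_stamp_stand: low white stand with a navy blue strip along its front edge, fixed in the stock rack; the navy stamp starts on it (roughly centred, any yaw). 58 mm deep (x), 60 mm along the row (y), 5 mm thick. Origin at the middle of its underside, so its top is 5 mm above the origin (13 mm above the table). Same axes as the stock rack.
- coral_roll_stand: low white stand with a coral pink strip along its front edge, fixed in the stock rack; the coral roll starts on it (roughly centred, any yaw). 58 mm deep (x), 60 mm along the row (y), 5 mm thick. Origin at the middle of its underside, so its top is 5 mm above the origin (13 mm above the table). Same axes as the stock rack.
- green_roll_stand: low white stand with a sage green strip along its front edge, fixed in the stock rack; the green roll starts on it (roughly centred, any yaw). 58 mm deep (x), 60 mm along the row (y), 5 mm thick. Origin at the middle of its underside, so its top is 5 mm above the origin (13 mm above the table). Same axes as the stock rack.
- stock_rack: dark wood board, fixed, on the left or the right; 64 mm deep (x), 284 mm long (y), end cheeks 16 mm high. The four stands sit on it at y = +102, +34, -34, -102 mm, in an order that varies. Origin at the middle of its underside, on the table; x points away from the robot, y to its left (turned up to 0.1 rad).
- display_tray: light wood tray, fixed, empty; 66 mm deep (x), 280 mm long (y). Four grey-lined slots, open front and back, centred at x = 0, y = +102, +34, -34, -102 mm; floor 10 mm up, 64 mm wide between 4 mm walls 22 mm high. Origin at the middle of its underside, on the table; x points away from the robot, y to its left (turned up to 0.1 rad).
- stapler: green desk stapler, 36 x 135 x 49 mm, loose bystander near the left edge of the table; origin at the middle of its underside
- eraser: white eraser in a blue sleeve, 21 x 45 x 12 mm, loose bystander behind the racks; origin at the middle of its underside
- white_pen: white pen lying down, 143 mm long, loose bystander behind the left-hand rack; origin near its middle
- ink_pad: green tin ink pad, 65 x 96 x 14 mm, loose bystander behind the right-hand rack; origin at the middle of its underside
Things that resemble listed ones, but are neither listed nor needed, are in the scene too. Leave any orange look-alike of the coral_roll alone.

How it is judged:
By the outcome, as a careful person would: the job done as asked, in the order asked, and still so for the second after the job is handed in, with the robot touching nothing.
It also fails if it takes over 104 s, if anything falls off the work surface, if the arm or the gripper's body presses on something with over 40 N, if the wrist force passes 120 N, or if a joint passes its speed limit or range.

## Working session

There is one attempt and no reset: what is moved stays moved. The work goes in short steps, Python scripts to look and compute and a shell command to move; the robot and the scene stay as the last step left them, time stands still between calls to the robot, and variables do not carry over. Pictures are saved under pics/ and viewed, and the job is handed in when it is done.

```bash
ls; mkdir -p pics; python3 - <<'E'
from plant import *
import cv2,numpy as np
print(get_obs())
for n in("top","side"):
    c=capture(n); cv2.imwrite(f"pics/{n}0.png",cv2.cvtColor(c["frame"],cv2.COLOR_RGB2BGR)); np.savez(f"/tmp/{n}0.npz",**c)
    print({k:v for k,v in c.items() if k not in("frame","z_map")})
E
```

```text
pics
{'time': 0.0, 'joint_positions': array([-1.27799830e+00,  3.42723199e-01,  1.52506418e+00,  5.41228922e-06,
        1.27538603e+00, -1.45980848e-01]), 'dq': array([ 0.00031415, -0.00211996,  0.00017542, -0.00017541,  0.00047985,
        0.00114306]), 'tau': array([-2.42523247e-04, -4.31247747e+01, -2.44212931e+01,  7.17359106e-02,
        5.59916126e-02, -1.42572967e-04]), 'tool_pos': array([ 222.92823679, -474.78602753,  189.62830393]), 'tcp_rot': array([2.99233784, 1.56921556, 1.86031881]), 'contact_force': array([-1.04432364, -0.9486953 , -0.12688344]), 'moment': array([ 0.01216222, -0.01953441,  0.04327535]), 'grip_width': 91.87885800753592}
{'vertical_fov': 49.19722376969786, 'cx': 258.33019293528787, 'cy': 187.01748667412633, 'xyz': array([ 299.36415518,   13.82853511, 1338.34925989]), 'rotation': array([-2.95777007,  0.02856848, -1.59255806])}
{'vertical_fov': 44.07057679749006, 'cx': 254.48484923730467, 'cy': 188.11403053873684, 'xyz': array([ 188.21716508, -984.43342213, 1028.55307587]), 'rotation': array([-2.31670271,  0.01142245, -0.35518868])}
```

View pics/top0.png

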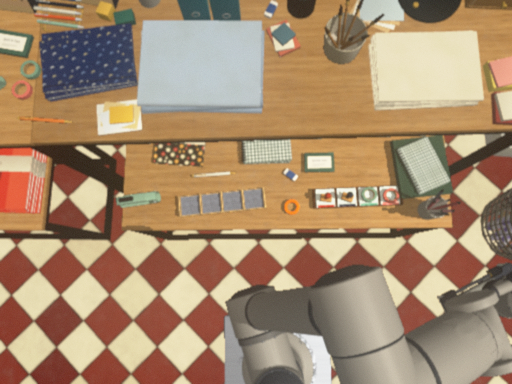

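View pics/side0.png

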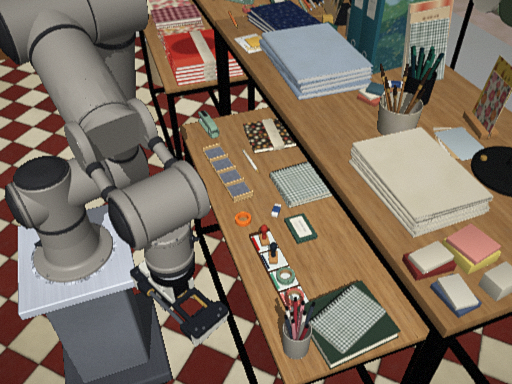

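```bash
cat > h.py <<'E'
from plant import *
import cv2,numpy as np
from scipy.spatial.transform import Rotation as R
def load(n): return dict(np.load(f"/tmp/{n}.npz"))
def save(n,c): np.savez(f"/tmp/{n}.npz",**c)
def ray(c,u,v):
    f=c["frame"].shape[0]/2/np.tan(np.radians(float(c["vertical_fov"]))/2)
    d=np.array([(u-float(c["cx"]))/f,(v-float(c["cy"]))/f,1.])
    return c["xyz"],R.from_euler('xyz',c["rotation"]).as_matrix()@d
def onz(c,u,v,z):
    o,d=ray(c,u,v); return o+d*(z-o[2])/d[2]
def cloud(c):
    f=c["frame"].shape[0]/2/np.tan(np.radians(float(c["vertical_fov"]))/2)
    h,w=c["z_map"].shape; u,v=np.meshgrid(np.arange(w),np.arange(h)); z=c["z_map"]
    P=np.stack([(u-float(c["cx"]))/f*z,(v-float(c["cy"]))/f*z,z],-1)
    return P@R.from_euler('xyz',c["rotation"]).as_matrix().T+c["xyz"]
def crop(c,x0,y0,x1,y1,s,name):
    im=cv2.cvtColor(c["frame"],cv2.COLOR_RGB2BGR)[y0:y1,x0:x1]
    cv2.imwrite(name,cv2.resize(im,None,fx=s,fy=s,interpolation=cv2.INTER_CUBIC))
E
python3 - <<'E'
from h import *
t=load("top0");s=load("side0")
crop(t,270,170,460,225,4,"pics/rt.png");crop(t,110,170,300,225,4,"pics/tt.png");crop(s,225,205,345,365,4,"pics/rs.png")
P=cloud(t);Q=cloud(s)
for (u,v) in [(230,225),(150,225),(300,190),(410,220),(380,185)]: print(onz(t,u,v,0),P[v,u])
for (u,v) in [(230,220),(330,260),]: print(onz(s,u,v,0),Q[v,u])
E
```

```text
[427.93981491 139.98758736   0.        ] [427.22988845 139.29100412   7.38965334]
[434.24425996 397.88786506   0.        ] [434.13213655 397.56860344   1.11254568]
[535.6108457  -87.88845087   0.        ] [534.77877986 -87.53020149   4.71369444]
[ 429.81702571 -431.49161445    0.        ] [ 430.11645864 -432.51377297   -3.07195868]
[ 545.05978261 -345.64616505    0.        ] [ 545.33597717 -346.05026242   -1.50448255]
[447.52346198 -41.6715317    0.        ] [447.04286391 -43.41884579   1.9063194 ]
[ 656.49257491 -282.90122111    0.        ] [ 658.45840272 -279.95617748   -4.3178826 ]
```

```bash
sleep 0
```

```text
(no output)
```

View pics/rt.png

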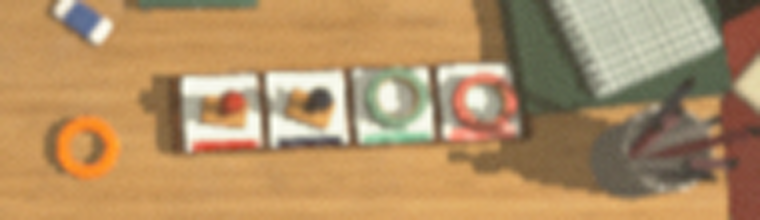

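View pics/tt.png

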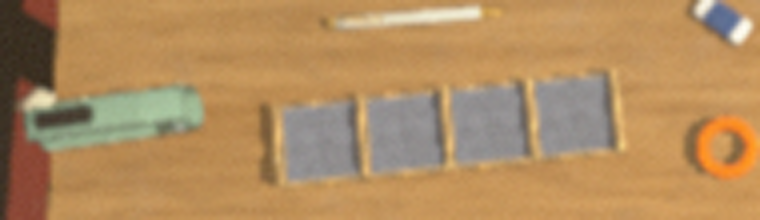

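View pics/rs.png

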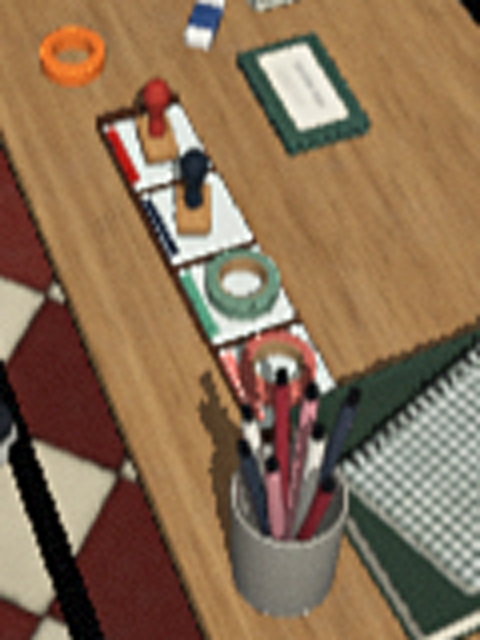

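```bash
cat > det.py <<'E'
from h import *
def comps(m,amin,box):
    n,l,st,ce=cv2.connectedComponentsWithStats(m.astype(np.uint8))
    return [(st[i,4],ce[i],l==i) for i in range(1,n) if st[i,4]>=amin and box[0]<ce[i][0]<box[2] and box[1]<ce[i][1]<box[3]]
def hsv(c): return [a.astype(int) for a in cv2.split(cv2.cvtColor(c["frame"],cv2.COLOR_RGB2HSV))]
def tray(c,box):
    H,S,V=hsv(c); g=(H>95)&(H<135)&(S>15)&(S<110)&(V>70)&(V<200)
    out=[]
    for a,ce,m in comps(g,80,box):
        mm=cv2.moments(m.astype(np.uint8),True); out.append(onz(c,mm['m10']/mm['m00'],mm['m01']/mm['m00'],10)[:2])
    return np.array(out)
E
python3 - <<'E'
from det import *
for n,tb,rb in (("top0",(170,170,275,225),(305,175,405,215)),("side0",(195,135,260,205),(245,220,315,320))):
    c=load(n);H,S,V=hsv(c)
    T=tray(c,tb);print(n,"tray",np.round(T,1))
    m=(H>95)&(H<135)&(S>15)&(S<110)&(V>70)&(V<200)
    print([(a,ce.round(1)) for a,ce,_ in comps(m,30,tb)])
    for nm,mk in dict(red=((H<4)|(H>174))&(S>170),coral=((H<8)|(H>170))&(S>90)&(S<185)&(V>150),green=(H>60)&(H<90)&(S>50)&(V>60),navy=(H>100)&(H<135)&(V<90)).items():
        for a,ce,k in comps(mk,8,rb):
            (u,v),r=cv2.minEnclosingCircle(np.argwhere(k)[:,::-1].astype(np.float32))
            print(nm,a,ce.round(1),"z0",onz(c,*ce,0)[:2].round(1),"z28",onz(c,*ce,28)[:2].round(1),"z70",onz(c,*ce,70)[:2].round(1),"encl",round(u,1),round(v,1),round(r,1))
    P=cloud(c)
E
```

```text
top0 tray []
[]
coral 100 [389.5 198. ] z0 [ 501.9 -372.6] z28 [ 497.7 -364.5] z70 [ 491.3 -352.4] encl 389.6 197.3 9.4
coral 17 [327.9 194.6] z0 [ 518. -177.] z28 [ 513.4 -173. ] z70 [ 506.6 -167. ] encl 328.0 195.0 2.2
coral 32 [325.  205.7] z0 [ 482.4 -165.8] z28 [ 478.6 -162. ] z70 [ 472.8 -156.4] encl 325.5 206.0 7.6
green 17 [368.8 203.8] z0 [ 484.8 -305.4] z28 [ 481.  -298.8] z70 [ 475.1 -288.7] encl 368.5 204.0 6.5
side0 tray [[494.5 274.7]
 [500.7 206.2]
 [505.8 137.9]
 [511.4  69.4]]
[(np.int32(121), array([214.2, 152.2])), (np.int32(138), array([221.9, 163.6])), (np.int32(154), array([229.7, 175.8])), (np.int32(173), array([238.1, 188.7]))]
red 56 [263.8 230.5] z0 [ 526.3 -116.8] z28 [ 517.1 -140.4] z70 [ 503.3 -175.8] encl 263.5 231.5 6.5
red 33 [255.2 243.8] z0 [ 485.3 -155.6] z28 [ 477.2 -178.2] z70 [ 465.1 -212. ] encl 254.5 244.0 6.5
red 62 [295.1 312.1] z0 [ 500.6 -399.1] z28 [ 492.1 -415. ] z70 [ 479.4 -438.9] encl 295.0 314.0 12.0
coral 15 [256.1 243.1] z0 [ 488.6 -153.7] z28 [ 480.4 -176.4] z70 [ 468.2 -210.3] encl 255.0 243.5 7.2
coral 50 [295.9 291.5] z0 [ 527.4
[... 400 characters left out ...]
1] z0 [ 628.6 -154.1] z28 [ 616.6 -176.7] z70 [ 598.6 -210.6] encl 300.5 228.0 17.9
green 112 [285.1 277.1] z0 [ 519.2 -292.1] z28 [ 510.2 -311. ] z70 [ 496.7 -339.2] encl 285.0 275.2 9.1
green 53 [274.3 280.7] z0 [ 488.1 -292.5] z28 [ 479.9 -311.4] z70 [ 467.6 -339.6] encl 274.0 281.0 8.5
green 14 [307.6 304.5] z0 [ 539.1 -390.1] z28 [ 529.5 -406.3] z70 [ 515.2 -430.6] encl 308.0 304.0 3.6
navy 57 [273.1 248.1] z0 [ 526.7 -188.3] z28 [ 517.5 -210. ] z70 [ 503.7 -242.5] encl 273.5 249.4 6.6
navy 20 [264.2 260.8] z0 [ 487.3 -221.2] z28 [ 479.2 -242. ] z70 [ 467.  -273.1] encl 265.0 261.0 6.7
navy 76 [309.  314.4] z0 [ 530.1 -417.2] z28 [ 520.8 -432.7] z70 [ 506.8 -455.8] encl 309.5 314.5 13.0
```

```bash
python3 - <<'E'
from det import *
c=load("top0");H,S,V=hsv(c)
for nm,u,v in [("slot",190,205),("slot",230,203),("slot",252,200),("wall",200,205),("greenroll",360,195),("green roll",376,198),("navyk",350,194),("redk",328,195),("stand",322,190),("stand",345,200),("coral",384,196),("table",300,220)]:
    print(nm,H[v,u],S[v,u],V[v,u])
E
```

```text
slot 170 11 143
slot 0 3 151
slot 0 2 145
wall 18 117 191
greenroll 29 33 156
green roll 38 17 239
navyk 8 25 81
redk 6 184 206
stand 28 14 243
stand 17 84 182
coral 6 139 225
table 16 140 206
```

```bash
python3 - <<'E'
from det import *
c=load("top0");H,S,V=hsv(c)
m=(S<60)&(V>80)&(V<190)
T=[]
for a,ce,k in comps(m,80,(170,180,275,220)):
    T.append(onz(c,*ce,10)[:2]); print(a,ce.round(1),T[-1].round(1))
# stands: white
w=(S<50)&(V>205)
for a,ce,k in comps(w,15,(305,175,405,215)): print("white",a,ce.round(1),onz(c,*ce,13)[:2].round(1))
d=(S>90)&(V<110)
big=lambda mk,s:np.repeat(np.repeat((mk*255).astype(np.uint8),s,0),s,1)
g=(H>38)&(H<95)&(S>35)
co=((H<9)|(H>172))&(S>80)&(V>120)
nv=(V<100)&(S<110)
for nm,mk in(("g",g),("co",co),("nv",nv)):
    for a,ce,k in comps(mk,8,(305,175,405,215)):
        pts=np.argwhere(k)[:,::-1].astype(np.float32); (u,v),r=cv2.minEnclosingCircle(pts); print(nm,a,ce.round(1),(u,v,r))
im=np.vstack([big(x[180:215,300:410],6) for x in(g,co,nv,w)][:2]+[big(x[180:215,300:410],6) for x in(nv,)])
cv2.imwrite("pics/m.png",im[:600])
E
```

```text
321 [253.1 198.4] [510.6  64. ]
318 [232.  200.7] [504.9 132. ]
319 [210.9 202.9] [499.5 199.9]
319 [189.8 205. ] [494.5 267.8]
white 40 [386.9 187.2] [ 535.1 -363.5]
white 76 [323.6 190.7] [ 529. -162.]
white 127 [348.1 192.7] [ 520.4 -239.6]
white 33 [366.5 193.9] [ 514.9 -297.4]
white 22 [388.9 194.3] [ 512.  -367.8]
white 34 [375.  200.3] [ 493.7 -322.8]
white 71 [325.8 202.2] [ 491.8 -167. ]
white 44 [342.  201.6] [ 492.3 -218.4]
white 23 [362.6 202.2] [ 488.7 -283.2]
g 133 [368.6 197.8] (368.5669250488281, 197.5706329345703, 10.60452651977539)
co 130 [389.9 197.7] (389.5, 197.5, 9.924817085266113)
co 20 [327.8 195. ] (327.78570556640625, 195.2142791748047, 2.525479793548584)
co 39 [325.1 205.8] (326.0, 206.5, 8.01570987701416)
nv 16 [349.2 194.6] (349.0, 194.5, 2.5000998973846436)
```

View pics/m.png

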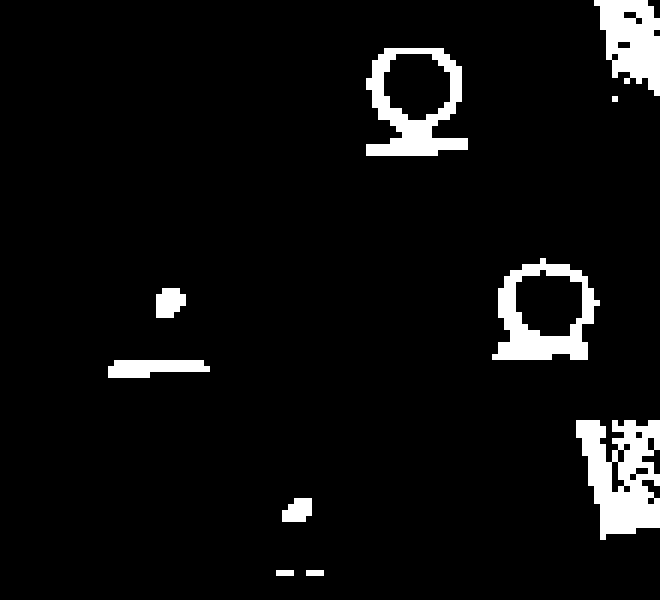

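```bash
python3 - <<'E'
from det import *
from scipy.optimize import least_squares
t=load("top0");s=load("side0")
def fit(c,mk,box,rowmax,z,r=24):
    m=np.zeros(mk.shape,np.uint8); x0,y0,x1,y1=box; m[y0:y1,x0:x1]=mk[y0:y1,x0:x1]; m[rowmax:]=0
    b=cv2.copyMakeBorder(m,1,1,1,1,cv2.BORDER_CONSTANT)
    # outer edge points: mask pixels; fit ring mean: outer hull vertices
    pts=np.argwhere(m)[:,::-1].astype(np.float32)
    W=np.array([onz(c,*p,z)[:2] for p in pts]); 
    hull=cv2.convexHull(W.astype(np.float32))[:,0]
    f=lambda q:np.hypot(W[:,0]-q[0],W[:,1]-q[1])-q[2]
    o=least_squares(f,[*W.mean(0),20],loss='soft_l1'); return o.x.round(1),len(W),np.abs(o.fun).mean().round(1)
H,S,V=hsv(t)
g=(H>38)&(H<95)&(S>35); co=((H<9)|(H>172))&(S>80)&(V>120)
for z in(26,): print("top g",fit(t,g,(355,180,382,210),202,z),"co",fit(t,co,(378,180,402,210),201,z))
H,S,V=hsv(s)
g=(H>50)&(H<95)&(S>40)&(V>60); co=((H<9)|(H>168))&(S>80)&(V>120)
cv2.imwrite("pics/ms.png",np.hstack([np.repeat(np.repeat((x[260:320,260:320]*255).astype(np.uint8),6,0),6,1) for x in(g,co)]))
# triangulate knobs
def tri(a,b):
    o1,d1=ray(t,*a);o2,d2=ray(s,*b);d1=d1/np.linalg.norm(d1);d2=d2/np.linalg.norm(d2)
    k=np.linalg.lstsq(np.c_[d1,-d2],o2-o1,rcond=None)[0];p,q=o1+k[0]*d1,o2+k[1]*d2
    return ((p+q)/2).round(1),(q-p).round(1)
print(tri((327.8,195),(263.6,226.5)),tri((349.2,194.5),(273.2,243.5)))
for nm,mk in(("red",((H<6)|(H>170))&(S>120)),("navy",(H>95)&(H<135)&(V<100)&(S>60))):
  for a,ce,k in comps(mk,20,(245,215,285,260)):
    p=np.argwhere(k); print(nm,[(int(r),p[p[:,0]==r][:,1].min(),p[p[:,0]==r][:,1].max()) for r in np.unique(p[:,0])])
# stamp block, stands via side strip
E
```

```text
top g (array([ 512.7, -301.6,   20.9]), 86, np.float64(1.8)) co (array([ 507.1, -369.8,   20.9]), 75, np.float64(2.0))
(array([ 505.7, -166.1,   74.7]), array([ 1.8, -0.3,  0.3])) (array([ 506.5, -231.1,   74.2]), array([ 3.7, -0.7,  0.7]))
red [(225, np.int64(263), np.int64(265)), (226, np.int64(262), np.int64(266)), (227, np.int64(261), np.int64(266)), (228, np.int64(261), np.int64(267)), (229, np.int64(261), np.int64(267)), (230, np.int64(261), np.int64(267)), (231, np.int64(261), np.int64(266)), (232, np.int64(261), np.int64(265)), (233, np.int64(262), np.int64(265)), (234, np.int64(263), np.int64(265)), (235, np.int64(262), np.int64(265)), (236, np.int64(262), np.int64(265)), (237, np.int64(262), np.int64(265)), (238, np.int64(263), np.int64(265))]
red [(237, np.int64(252), np.int64(253)), (238, np.int64(252), np.int64(253)), (239, np.int64(252), np.int64(254)), (240, np.int64(252), np.int64(254)), (241, np.int64(252), np.int64(255)), (242, np.int64(253), np.int64(255)), (243, np.int64(253), np.int64(256)), (244, np.int64(254), np.int64(256)), (245, np.int64(255), np.int64(257)), (246, np.int64(255), np.int64(257)), (247, np.int64(255), np.int64(258)), (248, np.int64(256), np.int64(258)), (249, np.int64(256), np.int64(259)), (250, np.int64(257), np.int64(258))]
navy [(243, np.int64(272), np.int64(274)), (244, np.int64(271), np.int64(275)), (245, np.int64(270), np.int64(276)), (246, np.int64(270), np.int64(276)), (247, np.int64(271), np.int64(275)), (248, np.int64(271), np.int64(275)), (249, np.int64(272), np.int64(275)), (250, np.int64(272), np.int64(274)), (251, np.int64(272), np.int64(274)), (252, np.int64(272), np.int64(273)), (253, np.int64(272), np.int64(274)), (254, np.int64(272), np.int64(274)), (255, np.int64(272), np.int64(274)), (256, np.int64(273), np.int64(273))]
```

View pics/ms.png

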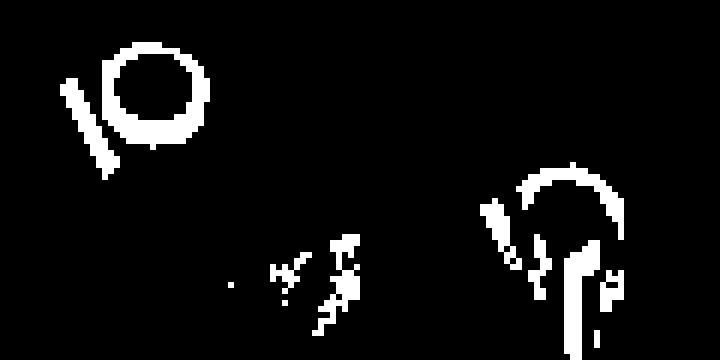

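```bash
python3 - <<'E'
from det import *
t=load("top0");s=load("side0")
for c in(t,s):
    P=cloud(c).reshape(-1,3); k=(P[:,0]>400)&(P[:,0]<700)&(P[:,1]<-380)&(P[:,1]>-560)&(P[:,2]>25)&(P[:,2]<220)
    Q=P[k]
    for z0 in range(25,200,25):
        q=Q[(Q[:,2]>=z0)&(Q[:,2]<z0+25)]
        if len(q)>3: print(z0,len(q),"x",np.percentile(q[:,0],[2,98]).round(),"y",np.percentile(q[:,1],[2,98]).round())
def tri(a,b):
    o1,d1=ray(t,*a);o2,d2=ray(s,*b);d1=d1/np.linalg.norm(d1);d2=d2/np.linalg.norm(d2)
    k=np.linalg.lstsq(np.c_[d1,-d2],o2-o1,rcond=None)[0];p,q=o1+k[0]*d1,o2+k[1]*d2
    return ((p+q)/2).round(1),(q-p).round(1)
print(tri((327.8,195),(264,229)),tri((349.2,194.5),(273,246.3)))
# rim of green in side view
print(tri((368.9,195.2),(286,275)))
# tool axes
o=get_obs();print(R.from_euler('xyz',o["tcp_rot"]).as_matrix().round(3),o["tool_pos"])
crop(t,290,170,460,225,4,"pics/c2.png");crop(s,230,260,350,370,5,"pics/c3.png")
E
```

```text
25 2907 x [459. 687.] y [-551. -393.]
50 122 x [427. 487.] y [-515. -453.]
75 135 x [428. 487.] y [-515. -453.]
100 77 x [434. 489.] y [-515. -457.]
125 116 x [429. 497.] y [-521. -452.]
150 45 x [426. 495.] y [-524. -452.]
25 4718 x [451. 691.] y [-554. -397.]
50 244 x [430. 490.] y [-519. -461.]
75 282 x [430. 492.] y [-520. -458.]
100 189 x [436. 492.] y [-520. -461.]
125 238 x [431. 497.] y [-525. -456.]
150 99 x [429. 500.] y [-526. -454.]
(array([ 506.8, -167.3,   65.6]), array([ 1.1, -0.2,  0.2])) (array([ 506.8, -232.7,   65. ]), array([ 1.3, -0.2,  0.3]))
(array([ 512.5, -302.8,   24.2]), array([ 7. , -1.3,  1.4]))
[[-0.     0.905  0.425]
 [ 0.001  0.425 -0.905]
 [-1.     0.    -0.001]] [ 222.94673957 -474.85147654  189.7266335 ]
```

View pics/c3.png

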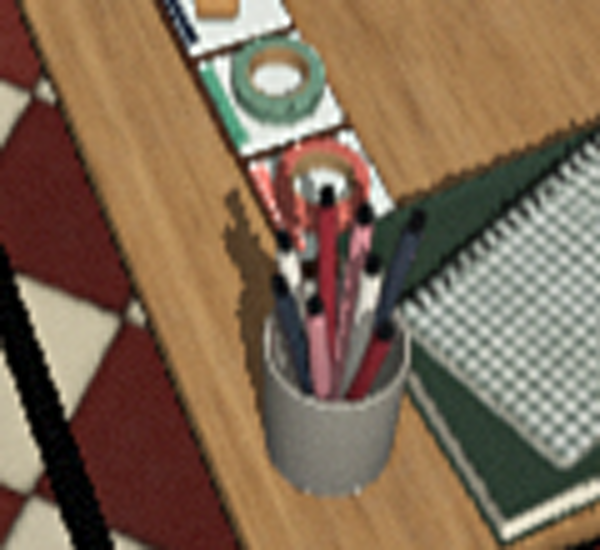

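Stock rack, left to right in the top view: red stamp (328,195), navy stamp (349,194), green roll (369,195), coral roll (390,196). The two ring candidates are (390,196), on the stand with the coral strip, and (291,206), orange and lying loose. The enlarged crop confirms (390,196) is the coral roll. A pen cup stands beside it at about (463,-490), up to z≈175.

```bash
cat > go.py <<'E'
import sys
from h import *
def go(x,y,z,yaw):
    o=get_obs();A=R.from_euler('xyz',o["tcp_rot"]).as_matrix();d=A.T@(np.array([x,y,z])-o["tool_pos"])/10
    zc=np.array([np.cos(yaw),np.sin(yaw),0]);xc=np.array([0,0,-1.]);T=np.c_[xc,np.cross(zc,xc),zc]
    w=R.from_matrix(A.T@T).as_rotvec()
    print("t",d.round(2),"w",w.round(3),"pos",o["tool_pos"].round(1),"q",o["joint_positions"].round(2),"grip",round(o["grip_width"],1),"F",o["contact_force"].round(1),"time",round(o["time"],2))
go(*map(float,sys.argv[1:5]))
E
python3 go.py 507 -167 190 0
```

```text
t [  0.    38.79 -15.8 ] w [-1.132e+00 -1.000e-03 -1.000e-03] pos [ 222.9 -474.9  189.7] q [-1.28  0.34  1.52  0.    1.28 -0.15] grip 91.5 F [-0.   0.2  0.2] time 0.1
```

```bash
python3 -m creep '[{"ty":4.8,"tz":-2,"wx":-0.12},{"ty":9.6,"tz":-4,"wx":-0.24},{"ty":14.4,"tz":-6,"wx":-0.36},{"ty":19.2,"tz":-8,"wx":-0.48},{"ty":23,"tz":-9.5,"wx":-0.6},{"ty":26.5,"tz":-11,"wx":-0.72},{"ty":30,"tz":-12.5,"wx":-0.84},{"ty":33,"tz":-13.8,"wx":-0.96}]'; python3 go.py 507 -167 190 0
```

```text
t [  0.    38.79 -15.8 ] w [-1.132e+00 -1.000e-03 -1.000e-03] pos [ 222.9 -474.9  189.7] q [-1.28  0.34  1.52  0.    1.28 -0.15] grip 91.5 F [-0.   0.2  0.2] time 0.1validation failed for argument at $[0]...
```

```bash
python3 -m creep '[{"tx":0,"ty":4,"tz":-1.6,"wx":-0.12,"wy":0,"wz":0,"gripper":-1}]'; python3 go.py 507 -167 190 0
```

```text
time: 0.18
tool_pos: [248.5, -448.5, 189.6]
tcp_rot: [-1.283, 1.568, -2.301]
contact_force: [0.3, -0.6, 0.4]
grip_width: 91.7
t [ -0.14  36.78 -10.39] w [-1.018e+00 -1.000e-03  3.000e-03] pos [ 248.5 -448.5  189.6] q [-1.21  0.32  1.56 -0.    1.26 -0.19] grip 91.7 F [ 0.3 -0.6  0.4] time 0.18
```

```bash
python3 -m creep '[{"tx":0,"ty":4,"tz":-1.1,"wx":-0.12,"wy":0,"wz":0,"gripper":-1},{"tx":0,"ty":8,"tz":-2.2,"wx":-0.24,"wy":0,"wz":0,"gripper":-1},{"tx":0,"ty":12,"tz":-3.3,"wx":-0.36,"wy":0,"wz":0,"gripper":-1},{"tx":0,"ty":16,"tz":-4.4,"wx":-0.48,"wy":0,"wz":0,"gripper":-1},{"tx":0,"ty":20,"tz":-5.6,"wx":-0.6,"wy":0,"wz":0,"gripper":-1},{"tx":0,"ty":24,"tz":-6.7,"wx":-0.72,"wy":0,"wz":0,"gripper":-1},{"tx":0,"ty":28,"tz":-7.8,"wx":-0.84,"wy":0,"wz":0,"gripper":-1},{"tx":0,"ty":31,"tz":-8.6,"wx":-0.95,"wy":0,"wz":0,"gripper":-1}]'; python3 go.py 507 -167 150 0
```

```text
time: 0.85
tool_pos: [470.2, -204.7, 190.1]
tcp_rot: [1.687, 1.57, 1.633]
contact_force: [-0.5, -0.4, 0.1]
grip_width: 91.6
t [4.01 3.97 3.47] w [-0.055 -0.    -0.001] pos [ 470.2 -204.7  190.1] q [-0.56  0.32  1.56  0.    1.26 -0.51] grip 91.6 F [-0.5 -0.4  0.1] time 0.85
```

```bash
python3 -m creep '[{"tx":3,"ty":3.5,"tz":3.0,"wx":-0.055,"wy":0,"wz":0,"gripper":-1},{"tx":4,"ty":3.5,"tz":3.0,"wx":-0.055,"wy":0,"wz":0,"gripper":-1},{"tx":4,"ty":3.5,"tz":3.0,"wx":-0.055,"wy":0,"wz":0,"gripper":-1},{"tx":4,"ty":3.5,"tz":3.0,"wx":-0.055,"wy":0,"wz":0,"gripper":-1}]'; python3 go.py 507 -167 42 0
```

```text
time: 1.18
tool_pos: [500.2, -173.8, 149.4]
tcp_rot: [2.825, 1.568, 2.819]
contact_force: [-0.5, 0.3, 0.8]
grip_width: 91.8
t [10.74  0.67  0.7 ] w [-0.006 -0.003 -0.001] pos [ 500.2 -173.8  149.4] q [-0.48  0.39  1.57 -0.    1.18 -0.47] grip 91.8 F [-0.5  0.3  0.8] time 1.18
```

```bash
python3 -m creep '[{"tx":2,"ty":0.67,"tz":0.7,"wx":0,"wy":0,"wz":0,"gripper":-1},{"tx":4,"ty":0.67,"tz":0.7,"wx":0,"wy":0,"wz":0,"gripper":-1},{"tx":4.5,"ty":0.67,"tz":0.7,"wx":0,"wy":0,"wz":0,"gripper":-1},{"tx":4.5,"ty":0.67,"tz":0.7,"wx":0,"wy":0,"wz":0,"gripper":-1},{"tx":4.5,"ty":0.67,"tz":0.7,"wx":0,"wy":0,"wz":0,"gripper":-1}]'; python3 go.py 507 -167 42 0; python3 - <<'E'
from h import *
t=capture("top");s=capture("side");save("t1",t);save("s1",s)
a=cv2.cvtColor(t["frame"],cv2.COLOR_RGB2BGR)[160:240,270:410];b=cv2.cvtColor(s["frame"],cv2.COLOR_RGB2BGR)[170:290,220:320]
cv2.imwrite("pics/a1.png",cv2.resize(a,None,fx=5,fy=5));cv2.imwrite("pics/b1.png",cv2.resize(b,None,fx=5,fy=5))
E
```

```text
time: 1.6
tool_pos: [507.9, -169.0, 106.5]
tcp_rot: [-0.663, 1.57, -0.671]
contact_force: [0.5, 0.8, -0.2]
grip_width: 91.5
t [ 6.45  0.21 -0.1 ] w [-0.008  0.001  0.001] pos [ 507.9 -169.   106.5] q [-0.46  0.44  1.62 -0.    1.08 -0.46] grip 91.5 F [ 0.5  0.8 -0.2] time 1.6
```

View pics/b1.png

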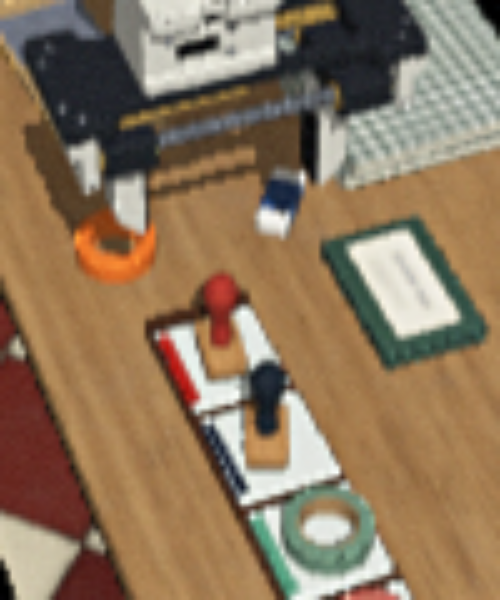

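```bash
python3 -m creep '[{"tx":1.5,"ty":0.2,"tz":-0.1,"wx":0,"wy":0,"wz":0,"gripper":-1},{"tx":3,"ty":0.2,"tz":-0.1,"wx":0,"wy":0,"wz":0,"gripper":-1},{"tx":4.5,"ty":0.2,"tz":-0.1,"wx":0,"wy":0,"wz":0,"gripper":-1},{"tx":6.4,"ty":0.2,"tz":-0.1,"wx":0,"wy":0,"wz":0,"gripper":-1},{"tx":6.4,"ty":0.2,"tz":-0.1,"wx":0,"wy":0,"wz":0,"gripper":-1},{"tx":6.4,"ty":0.2,"tz":-0.1,"wx":0,"wy":0,"wz":0,"gripper":-1}]'; python3 go.py 507 -167 40 0; python3 - <<'E'
from h import *
s=capture("side")
b=cv2.cvtColor(s["frame"],cv2.COLOR_RGB2BGR)[170:290,220:320]
cv2.imwrite("pics/b2.png",cv2.resize(b,None,fx=5,fy=5))
E
```

```text
time: 2.2
tool_pos: [506.9, -166.1, 41.8]
tcp_rot: [3.041, 1.57, 3.034]
contact_force: [0.4, 0.1, 0.0]
grip_width: 92.0
t [ 0.18 -0.09  0.01] w [-0.007 -0.    -0.   ] pos [ 506.9 -166.1   41.8] q [-0.46  0.52  1.69 -0.    0.93 -0.45] grip 92.0 F [0.4 0.1 0. ] time 2.2
```

View pics/b2.png

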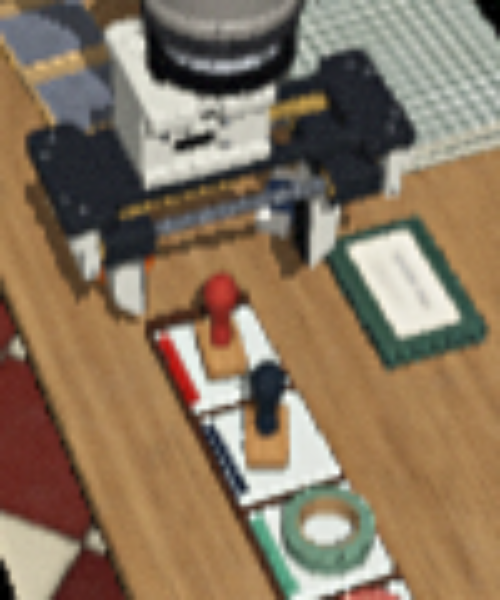

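```bash
python3 - <<'E'
from h import *
t=capture("top");s=capture("side");save("s2",s);save("t2",t)
for p in[(246,232),(283,222)]: print(onz(s,*p,42).round(1))
P=cloud(s)
for p in[(264,229),(245,228),(283,217),(273,246),(264,236)]: print(p,P[p[1],p[0]].round(1))
a=cv2.cvtColor(t["frame"],cv2.COLOR_RGB2BGR)[160:240,270:410]
cv2.imwrite("pics/a2.png",cv2.resize(a,None,fx=5,fy=5))
E
```

```text
[ 464.3 -139.8   42. ]
[ 575.3 -141.6   42. ]
(264, 229) [ 504.5 -174.6   74.3]
(245, 228) [ 449.3 -178.5  103.8]
(283, 217) [ 558.4 -176.9  103.3]
(273, 246) [ 503.8 -241.4   77.4]
(264, 236) [ 504.7 -174.2   45.2]
```

View pics/a2.png

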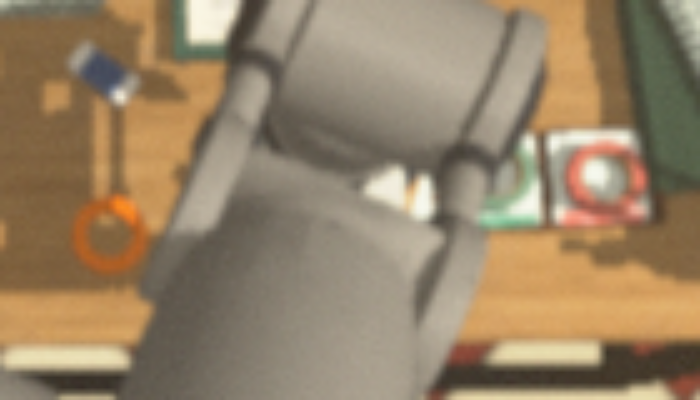

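```bash
cat >> h.py <<'E'
def proj(c,p):
    f=c["frame"].shape[0]/2/np.tan(np.radians(float(c["vertical_fov"]))/2)
    q=R.from_euler('xyz',c["rotation"]).as_matrix().T@(np.array(p)-c["xyz"]); return (q[:2]/q[2]*f+[float(c["cx"]),float(c["cy"])]).round(1)
E
python3 - <<'E'
from h import *
s=load("s2");P=cloud(s)
for p in[(507,-166,42),(461,-176,42),(553,-176,42),(461,-176,95),(553,-176,95),(507,-166,108)]: print(p,proj(s,p))
for v in range(214,240,2): print(v,P[v,246].round(),P[v,283].round(), P[v,240].round())
E
```

```text
(507, -166, 42) [263.7 234.5]
(461, -176, 42) [249.3 241.6]
(553, -176, 42) [280.4 232.6]
(461, -176, 95) [248.9 228.4]
(553, -176, 95) [280.9 219.4]
(507, -166, 108) [263.7 218. ]
214 [ 449. -191.  169.] [ 557. -180.  119.] [ 430. -200.  185.]
216 [ 447. -198.  169.] [ 557. -180.  110.] [ 430. -202.  180.]
218 [ 446. -199.  163.] [ 558. -179.  102.] [ 431. -196.  166.]
220 [ 445. -202.  159.] [ 559. -177.   92.] [ 430. -201.  164.]
222 [ 445. -203.  153.] [ 559. -176.   83.] [468. -74.  16.]
224 [ 453. -176.  115.] [ 588. -115.    2.] [467. -77.  10.]
226 [ 454. -174.  105.] [ 586. -120.   -1.] [467. -76.   1.]
228 [ 453. -175.   98.] [ 583. -127.   -0.] [464. -85.   3.]
230 [ 188. -984. 1029.] [ 578. -138.    3.] [463. -89.  -1.]
232 [ 476. -105.    1.] [ 574. -147.    5.] [460. -98.   1.]
234 [ 473. -111.    0.] [ 573. -150.    1.] [ 457. -107.    3.]
236 [ 471. -118.   -0.] [ 569. -159.    3.] [ 455. -111.   -2.]
238 [ 468. -126.    0.] [ 568. -163.   -1.] [ 452. -121.    2.]
```

The side depth image puts the fingertips at z≈80 with the reported TCP at 42. Height and lateral reading disagree only along z, so I'll descend in small steps and check each one.

```bash
cat > tip.py <<'E'
from h import *
import sys
s=capture("side");save("s3",s);P=cloud(s);o=get_obs();p=o["tool_pos"]
k=(np.abs(P[...,1]-p[1])<16)&(np.abs(P[...,0]-p[0])>36)&(np.abs(P[...,0]-p[0])<72)&(P[...,2]>18)&(P[...,2]<p[2]+130)
for sg in(-1,1):
    z=P[k&(np.sign(P[...,0]-p[0])==sg)]; z=z[np.argsort(z[:,2])]; print(sg,len(z),z[:5].round().tolist())
print(p.round(1),o["contact_force"].round(1),o["grip_width"])
b=cv2.cvtColor(s["frame"],cv2.COLOR_RGB2BGR)[140:320,200:320]
cv2.imwrite(sys.argv[1],cv2.resize(b,None,fx=3.3,fy=3.3,interpolation=cv2.INTER_CUBIC))
E
python3 tip.py pics/b3a.png
python3 -m creep '[{"tx":1,"ty":-0.05,"tz":0,"wx":0,"wy":0,"wz":0,"gripper":-1},{"tx":2,"ty":-0.05,"tz":0,"wx":0,"wy":0,"wz":0,"gripper":-1},{"tx":2,"ty":-0.05,"tz":0,"wx":0,"wy":0,"wz":0,"gripper":-1},{"tx":2,"ty":-0.05,"tz":0,"wx":0,"wy":0,"wz":0,"gripper":-1}]';python3 tip.py pics/b3.png
```

```text
-1 68 [[458.0, -176.0, 82.0], [455.0, -176.0, 83.0], [461.0, -176.0, 85.0], [458.0, -175.0, 85.0], [456.0, -175.0, 86.0]]
1 160 [[555.0, -166.0, 78.0], [553.0, -162.0, 83.0], [555.0, -179.0, 83.0], [554.0, -167.0, 83.0], [554.0, -175.0, 84.0]]
[ 507.8 -166.3   42.8] [ 0.1  0.2 -0.8] 91.9426209082103
time: 2.73
tool_pos: [506.2, -166.0, 20.3]
tcp_rot: [2.716, 1.569, 2.709]
contact_force: [0.1, 0.3, 0.1]
grip_width: 91.7
-1 61 [[458.0, -174.0, 60.0], [457.0, -178.0, 61.0], [452.0, -175.0, 64.0], [450.0, -175.0, 64.0], [458.0, -176.0, 66.0]]
1 159 [[559.0, -171.0, 53.0], [554.0, -155.0, 55.0], [552.0, -174.0, 59.0], [552.0, -166.0, 59.0], [561.0, -174.0, 60.0]]
[ 506.6 -166.2   20.8] [-0.2 -0.3  0.3] 91.6313935285528
```

View pics/b3.png

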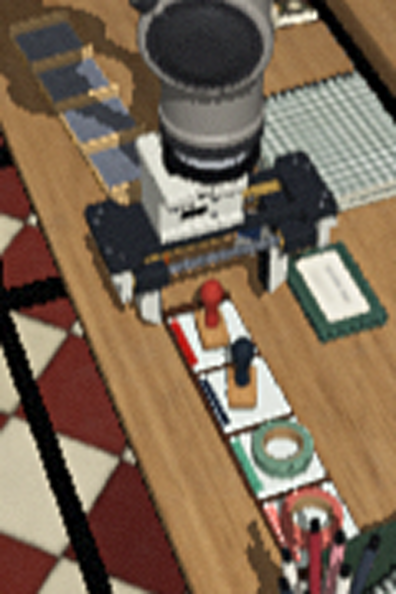

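```bash
python3 -m creep '[{"tx":1,"ty":-0.05,"tz":0,"wx":0,"wy":0,"wz":0,"gripper":-1},{"tx":2,"ty":-0.05,"tz":0,"wx":0,"wy":0,"wz":0,"gripper":-1},{"tx":2,"ty":-0.05,"tz":0,"wx":0,"wy":0,"wz":0,"gripper":-1},{"tx":2,"ty":-0.05,"tz":0,"wx":0,"wy":0,"wz":0,"gripper":-1}]';python3 tip.py pics/b4.png
```

```text
time: 3.12
tool_pos: [506.2, -166.5, 0.3]
tcp_rot: [2.7, 1.569, 2.693]
contact_force: [0.7, -0.0, -0.7]
grip_width: 91.7
-1 56 [[461.0, -174.0, 38.0], [458.0, -174.0, 39.0], [456.0, -178.0, 40.0], [452.0, -174.0, 42.0], [454.0, -177.0, 44.0]]
1 152 [[552.0, -174.0, 39.0], [552.0, -160.0, 40.0], [553.0, -173.0, 41.0], [552.0, -169.0, 41.0], [554.0, -178.0, 42.0]]
[ 506.7 -166.7    0.9] [ 0.3 -0.2  1.2] 91.94008978030023
```

View pics/b4.png

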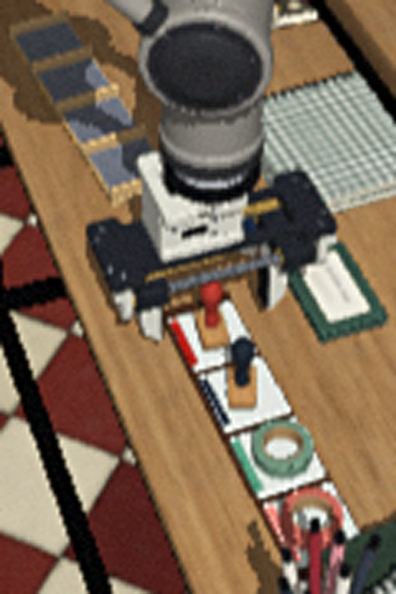

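The fingertips sit at true z≈39 on either side of the red handle (255,238 px full frame). That means true tip height = reported + 39 mm. Closing.

```bash
python3 -m creep '[{"tx":0,"ty":0,"tz":0,"wx":0,"wy":0,"wz":0,"gripper":1},{"tx":0,"ty":0,"tz":0,"wx":0,"wy":0,"wz":0,"gripper":1},{"tx":0,"ty":0,"tz":0,"wx":0,"wy":0,"wz":0,"gripper":1},{"tx":0,"ty":0,"tz":0,"wx":0,"wy":0,"wz":0,"gripper":1},{"tx":0,"ty":0,"tz":0,"wx":0,"wy":0,"wz":0,"gripper":1},{"tx":0,"ty":0,"tz":0,"wx":0,"wy":0,"wz":0,"gripper":1},{"tx":0,"ty":0,"tz":0,"wx":0,"wy":0,"wz":0,"gripper":1},{"tx":0,"ty":0,"tz":0,"wx":0,"wy":0,"wz":0,"gripper":1}]';python3 tip.py pics/b5.png
```

```text
time: 3.83
tool_pos: [506.9, -166.9, 1.4]
tcp_rot: [-0.953, 1.571, -0.96]
contact_force: [0.1, -0.1, -0.1]
grip_width: 43.2
-1 22 [[470.0, -157.0, 50.0], [469.0, -169.0, 54.0], [468.0, -178.0, 55.0], [469.0, -167.0, 56.0], [469.0, -161.0, 58.0]]
1 35 [[545.0, -176.0, 52.0], [545.0, -177.0, 56.0], [543.0, -174.0, 62.0], [544.0, -178.0, 62.0], [544.0, -179.0, 67.0]]
[ 506.9 -166.9    1.3] [-0.6 -0.1  0. ] 39.457506762143794
```

View pics/b5.png

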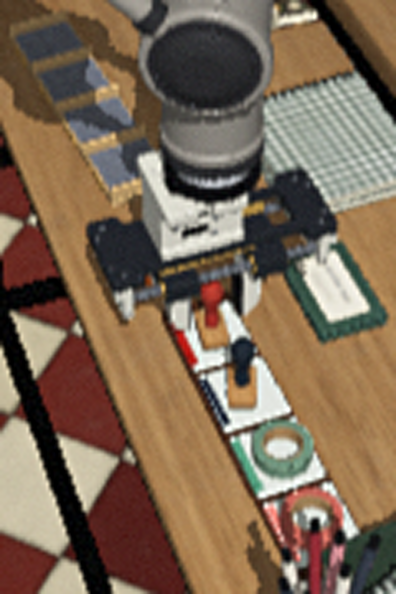

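```bash
python3 -m creep '[{"tx":0,"ty":0,"tz":0,"wx":0,"wy":0,"wz":0,"gripper":1},{"tx":0,"ty":0,"tz":0,"wx":0,"wy":0,"wz":0,"gripper":1},{"tx":0,"ty":0,"tz":0,"wx":0,"wy":0,"wz":0,"gripper":1},{"tx":0,"ty":0,"tz":0,"wx":0,"wy":0,"wz":0,"gripper":1},{"tx":0,"ty":0,"tz":0,"wx":0,"wy":0,"wz":0,"gripper":1},{"tx":0,"ty":0,"tz":0,"wx":0,"wy":0,"wz":0,"gripper":1},{"tx":0,"ty":0,"tz":0,"wx":0,"wy":0,"wz":0,"gripper":1},{"tx":0,"ty":0,"tz":0,"wx":0,"wy":0,"wz":0,"gripper":1}]';python3 tip.py pics/b6.png
```

```text
time: 4.55
tool_pos: [506.9, -166.8, 1.3]
tcp_rot: [-1.64, 1.571, -1.647]
contact_force: [-0.1, 0.2, -0.6]
grip_width: 17.8
-1 7 [[467.0, -168.0, 105.0], [467.0, -176.0, 106.0], [468.0, -166.0, 108.0], [467.0, -176.0, 110.0], [468.0, -175.0, 112.0]]
1 6 [[545.0, -152.0, 126.0], [543.0, -156.0, 127.0], [545.0, -165.0, 128.0], [545.0, -157.0, 128.0], [543.0, -163.0, 130.0]]
[ 506.9 -166.8    1.3] [ 1.  -0.3 -0.5] 17.914575402412733
```

View pics/b6.png

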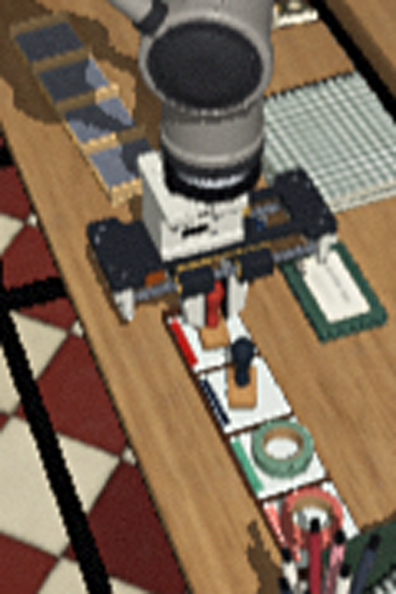

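Gripped at 17.9 mm. Lifting.

```bash
python3 -m creep '[{"tx":-3,"ty":0,"tz":0,"wx":0,"wy":0,"wz":0,"gripper":1},{"tx":-7,"ty":0,"tz":0,"wx":0,"wy":0,"wz":0,"gripper":1},{"tx":-10,"ty":0,"tz":0,"wx":0,"wy":0,"wz":0,"gripper":1},{"tx":-10,"ty":0,"tz":0,"wx":0,"wy":0,"wz":0,"gripper":1},{"tx":-10,"ty":0,"tz":0,"wx":0,"wy":0,"wz":0,"gripper":1}]'; python3 go.py 510.6 63.7 100 0.08
```

```text
time: 5.02
tool_pos: [508.0, -167.4, 103.1]
tcp_rot: [-0.476, 1.566, -0.483]
contact_force: [-0.8, -0.2, -0.7]
grip_width: 18.3
t [ 0.26 23.11  0.1 ] w [-0.087  0.004  0.002] pos [ 508.  -167.4  103.1] q [-0.46  0.44  1.63 -0.    1.07 -0.45] grip 18.3 F [-0.8 -0.2 -0.7] time 5.02
```

```bash
python3 -m creep '[{"tx":0,"ty":3,"tz":0,"wx":-0.02,"wy":0,"wz":0,"gripper":1},{"tx":0,"ty":7,"tz":0,"wx":-0.04,"wy":0,"wz":0,"gripper":1},{"tx":0,"ty":11,"tz":0,"wx":-0.06,"wy":0,"wz":0,"gripper":1},{"tx":0,"ty":15,"tz":0,"wx":-0.087,"wy":0,"wz":0,"gripper":1},{"tx":0,"ty":19,"tz":0.1,"wx":-0.087,"wy":0,"wz":0,"gripper":1},{"tx":0,"ty":22,"tz":0.1,"wx":-0.087,"wy":0,"wz":0,"gripper":1},{"tx":0,"ty":23.1,"tz":0.1,"wx":-0.087,"wy":0,"wz":0,"gripper":1},{"tx":0,"ty":23.1,"tz":0.1,"wx":-0.087,"wy":0,"wz":0,"gripper":1}]'; python3 -m creep '[{"tx":0,"ty":0,"tz":0,"wx":0,"wy":0,"wz":0,"gripper":1},{"tx":0,"ty":0,"tz":0,"wx":0,"wy":0,"wz":0,"gripper":1}]';python3 go.py 510.6 63.7 -2 0.08
cat > see.py <<'E'
from h import *
import sys
n,cam,x0,y0,x1,y1,k=sys.argv[1],sys.argv[2],*map(int,sys.argv[3:7]),float(sys.argv[7])
c=capture(cam);save("l"+cam,c)
cv2.imwrite(f"pics/{n}.png",cv2.resize(cv2.cvtColor(c["frame"],cv2.COLOR_RGB2BGR)[y0:y1,x0:x1],None,fx=k,fy=k,interpolation=cv2.INTER_CUBIC))
E
python3 see.py d1 side 170 100 310 240 4
```

```text
time: 5.68
tool_pos: [508.4, 66.4, 99.9]
tcp_rot: [2.965, 1.568, 3.049]
contact_force: [-0.0, 0.0, -0.2]
grip_width: 18.4
time: 5.85
tool_pos: [509.3, 62.9, 100.6]
tcp_rot: [-2.78, 1.569, -2.701]
contact_force: [0.4, -0.3, -0.3]
grip_width: 18.1
t [10.26  0.07  0.15] w [-0.001 -0.001  0.   ] pos [509.3  62.9 100.6] q [-0.03  0.41  1.69 -0.    1.04 -0.1 ] grip 18.1 F [ 0.4 -0.3 -0.3] time 5.85
```

View pics/d1.png

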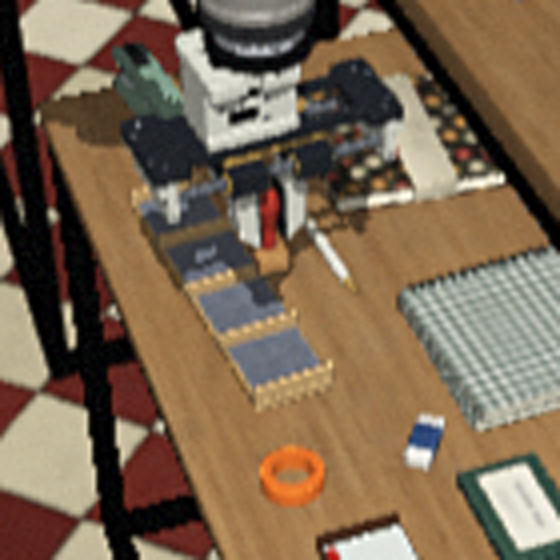

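```bash
python3 -m creep '[{"tx":2.5,"ty":0.07,"tz":0.15,"wx":0,"wy":0,"wz":0,"gripper":1},{"tx":5,"ty":0.07,"tz":0.15,"wx":0,"wy":0,"wz":0,"gripper":1},{"tx":7.5,"ty":0.07,"tz":0.15,"wx":0,"wy":0,"wz":0,"gripper":1},{"tx":9,"ty":0.07,"tz":0.15,"wx":0,"wy":0,"wz":0,"gripper":1},{"tx":9.5,"ty":0.07,"tz":0.15,"wx":0,"wy":0,"wz":0,"gripper":1},{"tx":9.8,"ty":0.07,"tz":0.15,"wx":0,"wy":0,"wz":0,"gripper":1},{"tx":9.8,"ty":0.07,"tz":0.15,"wx":0,"wy":0,"wz":0,"gripper":1},{"tx":9.8,"ty":0.07,"tz":0.15,"wx":0,"wy":0,"wz":0,"gripper":1}]';python3 go.py 510.6 63.7 -1 0.08;python3 see.py d2 side 190 130 290 230 6;python3 go.py 510.6 63.7 -1 0.08
```

```text
time: 6.57
tool_pos: [511.8, 64.4, 4.2]
tcp_rot: [-0.166, 1.569, -0.087]
contact_force: [0.2, 0.1, -1.4]
grip_width: 17.8
t [ 0.52 -0.06 -0.13] w [-0.001  0.002  0.   ] pos [511.8  64.4   4.2] q [-0.02  0.55  1.78 -0.    0.81 -0.1 ] grip 17.8 F [ 0.2  0.1 -1.4] time 6.57
t [ 0.53 -0.08 -0.14] w [-0.001  0.002  0.   ] pos [511.9  64.6   4.3] q [-0.02  0.55  1.78 -0.    0.81 -0.1 ] grip 17.7 F [-0.2 -0.2 -0.4] time 6.62
```

View pics/d2.png

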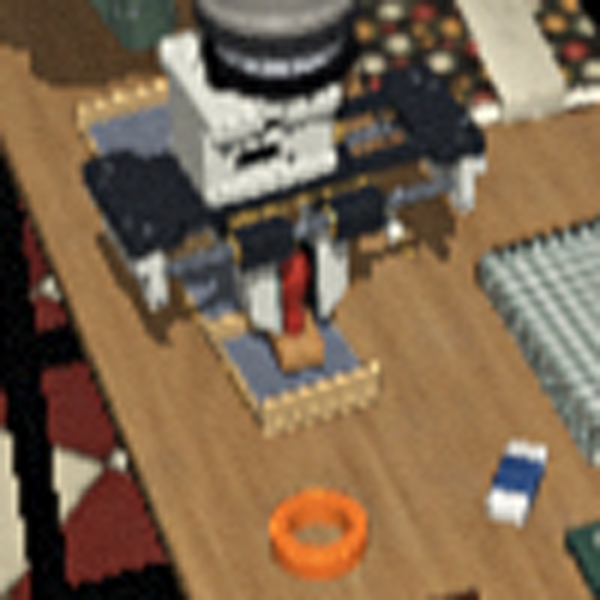

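```bash
python3 -m creep '[{"tx":0.2,"ty":-0.05,"tz":-0.1,"wx":0,"wy":0,"wz":0,"gripper":1},{"tx":0.5,"ty":-0.05,"tz":-0.1,"wx":0,"wy":0,"wz":0,"gripper":1},{"tx":0.5,"ty":-0.05,"tz":-0.1,"wx":0,"wy":0,"wz":0,"gripper":1}]';python3 go.py 510.6 63.7 -1 0.08;python3 see.py d3 side 220 165 260 205 15;python3 go.py 510.6 63.7 -1 0.08; python3 -c "
from h import *
s=load('lside')
A=lambda x,y,z:(proj(s,(x,y,z))-[220,165])*15
T=R.from_euler('z',.079).as_matrix()
for p in [(0,0,0),(33,32,0),(-33,32,0),(33,-32,0),(-33,-32,0),(0,0,14),(18,12,14),(-18,12,14),(18,-12,14),(-18,-12,14),(0,0,60)]: print(p,A(*(T@np.array(p)+[510.6,63.7,10])))
"
```

```text
time: 6.87
tool_pos: [510.0, 64.4, -1.7]
tcp_rot: [-0.673, 1.571, -0.593]
contact_force: [-0.6, 0.3, 0.1]
grip_width: 18.3
t [-0.07 -0.07  0.06] w [0. 0. 0.] pos [510.   64.4  -1.7] q [-0.02  0.56  1.78 -0.    0.8  -0.1 ] grip 18.3 F [-0.6  0.3  0.1] time 6.87
t [-0.07 -0.08  0.06] w [0. 0. 0.] pos [510.   64.4  -1.7] q [-0.02  0.56  1.78 -0.    0.8  -0.1 ] grip 17.7 F [-0.1  0.4 -0.8] time 6.92
(0, 0, 0) [276.  373.5]
(33, 32, 0) [358.5 237. ]
(-33, 32, 0) [ 73.5 327. ]
(33, -32, 0) [483.  421.5]
(-33, -32, 0) [192. 516.]
(0, 0, 14) [274.5 324. ]
(18, 12, 14) [330. 264.]
(-18, 12, 14) [172.5 315. ]
(18, -12, 14) [376.5 334.5]
(-18, -12, 14) [217.5 385.5]
(0, 0, 60) [267. 159.]
```

View pics/d3.png

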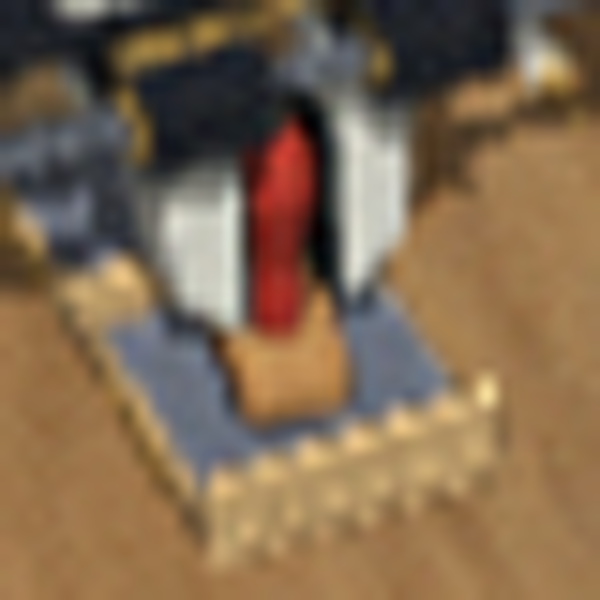

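Handle base seen at (275,325), predicted (274.5,324) for the slot centre. Releasing.

```bash
python3 -m creep '[{"tx":0,"ty":0,"tz":0,"wx":0,"wy":0,"wz":0,"gripper":-0.2},{"tx":0,"ty":0,"tz":0,"wx":0,"wy":0,"wz":0,"gripper":-0.2},{"tx":0,"ty":0,"tz":0,"wx":0,"wy":0,"wz":0,"gripper":-0.2},{"tx":0,"ty":0,"tz":0,"wx":0,"wy":0,"wz":0,"gripper":-0.2},{"tx":0,"ty":0,"tz":0,"wx":0,"wy":0,"wz":0,"gripper":-0.2},{"tx":0,"ty":0,"tz":0,"wx":0,"wy":0,"wz":0,"gripper":-0.2}]';python3 -m creep '[{"tx":-3,"ty":0,"tz":0,"wx":0,"wy":0,"wz":0,"gripper":-0.2},{"tx":-7,"ty":0,"tz":0,"wx":0,"wy":0,"wz":0,"gripper":-0.2},{"tx":-10,"ty":0,"tz":0,"wx":0,"wy":0,"wz":0,"gripper":-0.2},{"tx":-10,"ty":0,"tz":0,"wx":0,"wy":0,"wz":0,"gripper":-0.2},{"tx":-10,"ty":0,"tz":0,"wx":0,"wy":0,"wz":0,"gripper":-0.2}]'; python3 see.py d4 side 190 130 290 230 6;python3 go.py 507 -232.7 100 0
```

```text
time: 7.42
tool_pos: [510.1, 64.4, -1.7]
tcp_rot: [-0.853, 1.571, -0.773]
contact_force: [-0.1, 0.7, -0.4]
grip_width: 52.9
time: 7.83
tool_pos: [511.3, 64.4, 100.0]
tcp_rot: [-0.124, 1.566, -0.044]
contact_force: [-0.8, -0.2, -0.1]
grip_width: 54.9
t [ -0.15 -29.59  -2.67] w [0.08  0.001 0.   ] pos [510.   64.4  98.5] q [-0.02  0.42  1.69 -0.    1.04 -0.1 ] grip 54.9 F [-0.7 -0.2  0.5] time 7.88
```

View pics/d4.png

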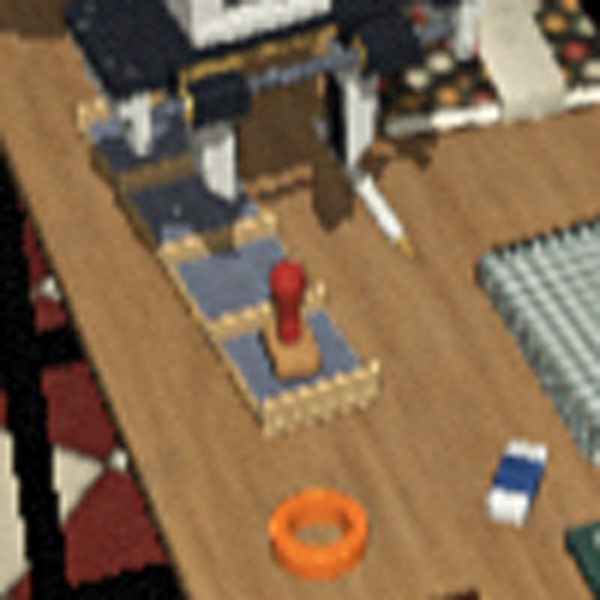

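Red stands upright in the right-end slot (at 290,345 in the crop). Next, the navy stamp.

```bash
python3 -m creep '[{"tx":0,"ty":-4,"tz":-0.4,"wx":0.02,"wy":0,"wz":0,"gripper":-0.2},{"tx":0,"ty":-8,"tz":-0.8,"wx":0.04,"wy":0,"wz":0,"gripper":-0.2},{"tx":0,"ty":-12,"tz":-1.1,"wx":0.06,"wy":0,"wz":0,"gripper":-0.2},{"tx":0,"ty":-16,"tz":-1.5,"wx":0.08,"wy":0,"wz":0,"gripper":-0.2},{"tx":0,"ty":-20,"tz":-1.9,"wx":0.08,"wy":0,"wz":0,"gripper":-0.2},{"tx":0,"ty":-24,"tz":-2.2,"wx":0.08,"wy":0,"wz":0,"gripper":-0.2},{"tx":0,"ty":-28,"tz":-2.5,"wx":0.08,"wy":0,"wz":0,"gripper":-0.2},{"tx":0,"ty":-29.6,"tz":-2.67,"wx":0.08,"wy":0,"wz":0,"gripper":-0.2}]'; python3 -m creep '[{"tx":0,"ty":0,"tz":0,"wx":0,"wy":0,"wz":0,"gripper":-0.2},{"tx":0,"ty":0,"tz":0,"wx":0,"wy":0,"wz":0,"gripper":-0.2},{"tx":0,"ty":0,"tz":0,"wx":0,"wy":0,"wz":0,"gripper":-0.2}]'; python3 go.py 507 -232.7 1 0
```

```text
time: 8.55
tool_pos: [505.9, -237.3, 96.3]
tcp_rot: [-3.076, 1.569, -3.079]
contact_force: [-0.9, -0.6, -0.2]
grip_width: 55.1
time: 8.8
tool_pos: [506.3, -231.4, 97.0]
tcp_rot: [2.472, 1.568, 2.472]
contact_force: [0.3, 1.2, -0.4]
grip_width: 55.0
t [ 9.6  -0.15  0.1 ] w [ 0.    -0.002 -0.002] pos [ 506.3 -231.4   97. ] q [-0.57  0.49  1.57  0.    1.09 -0.57] grip 55.0 F [ 0.3  1.2 -0.4] time 8.8
```

```bash
python3 -m creep '[{"tx":3,"ty":-0.1,"tz":0.1,"wx":0,"wy":0,"wz":0,"gripper":-0.2},{"tx":6,"ty":-0.1,"tz":0.1,"wx":0,"wy":0,"wz":0,"gripper":-0.2},{"tx":8.5,"ty":-0.1,"tz":0.1,"wx":0,"wy":0,"wz":0,"gripper":-0.2},{"tx":9.6,"ty":-0.1,"tz":0.1,"wx":0,"wy":0,"wz":0,"gripper":-0.2},{"tx":9.6,"ty":-0.1,"tz":0.1,"wx":0,"wy":0,"wz":0,"gripper":-0.2},{"tx":9.6,"ty":-0.1,"tz":0.1,"wx":0,"wy":0,"wz":0,"gripper":-0.2}]';python3 go.py 507 -232.7 1 0;python3 see.py e1 side 230 210 310 290 7
```

```text
time: 9.3
tool_pos: [508.4, -232.9, 2.6]
tcp_rot: [2.515, 1.57, 2.516]
contact_force: [-0.1, 0.0, 1.3]
grip_width: 55.4
t [ 0.16  0.02 -0.14] w [ 0.001 -0.    -0.   ] pos [ 508.4 -232.9    2.6] q [-0.57  0.62  1.65  0.    0.88 -0.57] grip 55.4 F [-0.1  0.   1.3] time 9.3
```

View pics/e1.png

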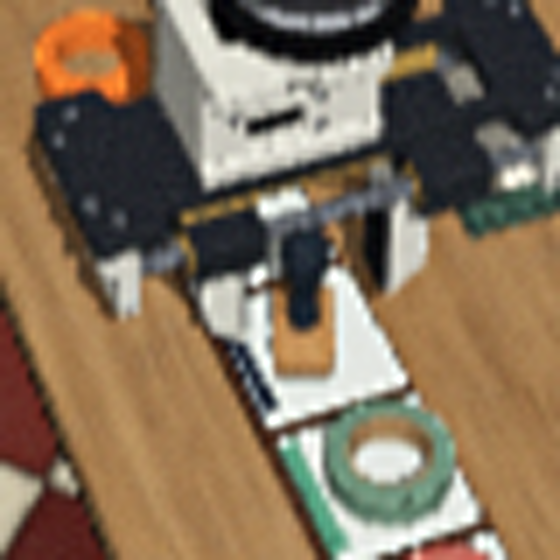

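Fingers straddle the navy handle at (305,275). Closing.

```bash
python3 -m creep '[{"tx":0.15,"ty":0,"tz":-0.15,"wx":0,"wy":0,"wz":0,"gripper":-0.2},{"tx":0.15,"ty":0,"tz":-0.15,"wx":0,"wy":0,"wz":0,"gripper":1},{"tx":0.15,"ty":0,"tz":-0.15,"wx":0,"wy":0,"wz":0,"gripper":1},{"tx":0.15,"ty":0,"tz":-0.15,"wx":0,"wy":0,"wz":0,"gripper":1},{"tx":0.15,"ty":0,"tz":-0.15,"wx":0,"wy":0,"wz":0,"gripper":1},{"tx":0.15,"ty":0,"tz":-0.15,"wx":0,"wy":0,"wz":0,"gripper":1},{"tx":0.15,"ty":0,"tz":-0.15,"wx":0,"wy":0,"wz":0,"gripper":1},{"tx":0.15,"ty":0,"tz":-0.15,"wx":0,"wy":0,"wz":0,"gripper":1}]';python3 -m creep '[{"tx":0,"ty":0,"tz":0,"wx":0,"wy":0,"wz":0,"gripper":1},{"tx":0,"ty":0,"tz":0,"wx":0,"wy":0,"wz":0,"gripper":1},{"tx":0,"ty":0,"tz":0,"wx":0,"wy":0,"wz":0,"gripper":1}]'
```

```text
time: 10.02
tool_pos: [506.7, -233.9, 0.9]
tcp_rot: [-0.714, 1.57, -0.714]
contact_force: [0.7, -0.4, 0.4]
grip_width: 18.1
time: 10.27
tool_pos: [506.7, -233.9, 0.9]
tcp_rot: [-0.805, 1.571, -0.805]
contact_force: [0.3, -0.7, -0.1]
grip_width: 17.5
```

```bash
python3 -m creep '[{"tx":-3,"ty":0,"tz":0,"wx":0,"wy":0,"wz":0,"gripper":1},{"tx":-7,"ty":0,"tz":0,"wx":0,"wy":0,"wz":0,"gripper":1},{"tx":-11,"ty":0,"tz":0,"wx":0,"wy":0,"wz":0,"gripper":1},{"tx":-11,"ty":0,"tz":0,"wx":0,"wy":0,"wz":0,"gripper":1},{"tx":-11,"ty":0,"tz":0,"wx":0,"wy":0,"wz":0,"gripper":1}]'; python3 go.py 505 131.3 110 0.08
```

```text
time: 10.68
tool_pos: [507.9, -234.6, 113.2]
tcp_rot: [-0.583, 1.565, -0.583]
contact_force: [-0.3, 0.5, -0.5]
grip_width: 18.1
t [ 0.21 36.59 -0.29] w [-0.08   0.004  0.003] pos [ 507.9 -234.6  113.2] q [-0.57  0.47  1.55 -0.    1.12 -0.57] grip 18.1 F [-0.3  0.5 -0.5] time 10.68
```

```bash
python3 -m creep '[{"tx":0,"ty":4,"tz":0,"wx":-0.01,"wy":0,"wz":0,"gripper":1},{"tx":0,"ty":8,"tz":0,"wx":-0.02,"wy":0,"wz":0,"gripper":1},{"tx":0,"ty":12,"tz":-0.1,"wx":-0.03,"wy":0,"wz":0,"gripper":1},{"tx":0,"ty":16,"tz":-0.1,"wx":-0.04,"wy":0,"wz":0,"gripper":1},{"tx":0,"ty":20,"tz":-0.2,"wx":-0.05,"wy":0,"wz":0,"gripper":1},{"tx":0,"ty":24,"tz":-0.2,"wx":-0.06,"wy":0,"wz":0,"gripper":1},{"tx":0,"ty":28,"tz":-0.3,"wx":-0.07,"wy":0,"wz":0,"gripper":1},{"tx":0,"ty":31,"tz":-0.3,"wx":-0.08,"wy":0,"wz":0,"gripper":1}]'; python3 -m creep '[{"tx":0,"ty":2.5,"tz":0.2,"wx":0,"wy":0,"wz":0,"gripper":1},{"tx":0,"ty":5,"tz":0.4,"wx":0,"wy":0,"wz":0,"gripper":1},{"tx":0,"ty":5.6,"tz":0.45,"wx":0,"wy":0,"wz":0,"gripper":1},{"tx":0,"ty":5.6,"tz":0.45,"wx":0,"wy":0,"wz":0,"gripper":1},{"tx":0,"ty":5.6,"tz":0.45,"wx":0,"wy":0,"wz":0,"gripper":1}]';python3 go.py 505 131.3 -1.5 0.08
```

```text
time: 11.35
tool_pos: [501.6, 79.1, 109.0]
tcp_rot: [2.952, 1.567, 3.033]
contact_force: [0.1, -0.5, -0.3]
grip_width: 17.9
time: 11.77
tool_pos: [502.8, 131.9, 109.6]
tcp_rot: [-2.853, 1.568, -2.772]
contact_force: [-0.8, -0.6, 0.4]
grip_width: 17.8
t [11.11 -0.07  0.24] w [ 0.001 -0.002  0.001] pos [502.8 131.9 109.6] q [ 0.11  0.41  1.65 -0.    1.08  0.03] grip 17.8 F [-0.8 -0.6  0.4] time 11.77
```

```bash
python3 -m creep '[{"tx":3,"ty":-0.1,"tz":0.2,"wx":0,"wy":0,"wz":0,"gripper":1},{"tx":6,"ty":-0.1,"tz":0.2,"wx":0,"wy":0,"wz":0,"gripper":1},{"tx":8.5,"ty":-0.1,"tz":0.2,"wx":0,"wy":0,"wz":0,"gripper":1},{"tx":9.8,"ty":-0.1,"tz":0.2,"wx":0,"wy":0,"wz":0,"gripper":1},{"tx":10.4,"ty":-0.1,"tz":0.2,"wx":0,"wy":0,"wz":0,"gripper":1},{"tx":10.4,"ty":-0.1,"tz":0.2,"wx":0,"wy":0,"wz":0,"gripper":1},{"tx":10.4,"ty":-0.1,"tz":0.2,"wx":0,"wy":0,"wz":0,"gripper":1}]';python3 go.py 505 131.3 -1.5 0.08
```

```text
time: 12.35
tool_pos: [506.1, 130.7, 7.1]
tcp_rot: [-0.85, 1.571, -0.771]
contact_force: [-0.1, 0.1, 0.5]
grip_width: 17.7
t [ 0.86  0.07 -0.1 ] w [-0.001  0.     0.   ] pos [506.1 130.7   7.1] q [ 0.11  0.56  1.75 -0.    0.83  0.03] grip 17.7 F [-0.1  0.1  0.5] time 12.35
```

```bash
python3 -m creep '[{"tx":0.4,"ty":0,"tz":-0.1,"wx":0,"wy":0,"wz":0,"gripper":1},{"tx":0.85,"ty":0,"tz":-0.1,"wx":0,"wy":0,"wz":0,"gripper":1},{"tx":0.85,"ty":0,"tz":-0.1,"wx":0,"wy":0,"wz":0,"gripper":1},{"tx":0.85,"ty":0,"tz":-0.1,"wx":0,"wy":0,"wz":0,"gripper":1}]';python3 go.py 505 131.3 -1.5 0.08;python3 see.py e2 side 210 150 250 190 15; python3 -c "
from h import *
s=load('lside')
A=lambda x,y,z:(proj(s,(x,y,z))-[210,150])*15
T=R.from_euler('z',.079).as_matrix()
for p in [(0,0,0),(33,32,0),(-33,32,0),(33,-32,0),(-33,-32,0),(0,0,14)]: print(p,A(*(T@np.array(p)+[505,131.3,10])))
"
```

```text
time: 12.68
tool_pos: [504.7, 131.5, -1.5]
tcp_rot: [-0.362, 1.571, -0.282]
contact_force: [0.3, -0.3, -0.7]
grip_width: 18.0
t [-0.   -0.02  0.03] w [0. 0. 0.] pos [504.7 131.5  -1.5] q [ 0.11  0.57  1.76 -0.    0.81  0.03] grip 18.0 F [ 0.3 -0.3 -0.7] time 12.68
(0, 0, 0) [301.5 406.5]
(33, 32, 0) [382.5 277.5]
(-33, 32, 0) [105.  361.5]
(33, -32, 0) [499.5 451.5]
(-33, -32, 0) [216. 540.]
(0, 0, 14) [298.5 357. ]
```

View pics/e2.png

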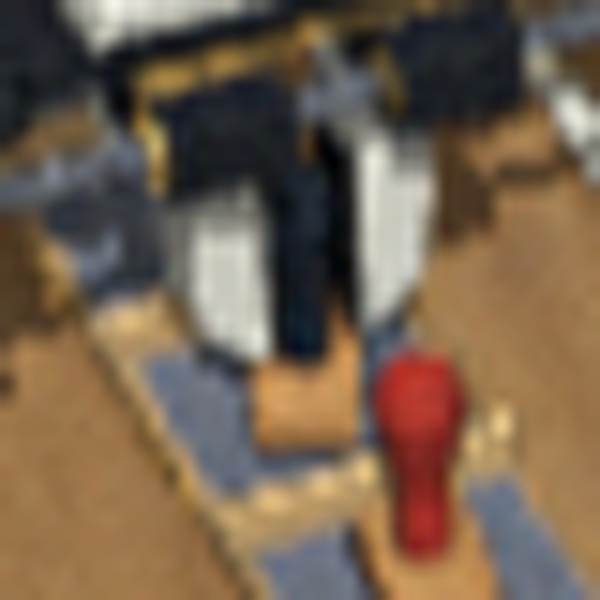

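Handle base at (300,357), predicted (298,357). Releasing, rising, then opening fully for the rolls.

```bash
python3 -m creep '[{"tx":0,"ty":0,"tz":0,"wx":0,"wy":0,"wz":0,"gripper":-0.2},{"tx":0,"ty":0,"tz":0,"wx":0,"wy":0,"wz":0,"gripper":-0.2},{"tx":0,"ty":0,"tz":0,"wx":0,"wy":0,"wz":0,"gripper":-0.2},{"tx":0,"ty":0,"tz":0,"wx":0,"wy":0,"wz":0,"gripper":-0.2},{"tx":0,"ty":0,"tz":0,"wx":0,"wy":0,"wz":0,"gripper":-0.2},{"tx":0,"ty":0,"tz":0,"wx":0,"wy":0,"wz":0,"gripper":-0.2}]';python3 -m creep '[{"tx":-3,"ty":0,"tz":0,"wx":0,"wy":0,"wz":0,"gripper":-0.2},{"tx":-7,"ty":0,"tz":0,"wx":0,"wy":0,"wz":0,"gripper":-0.2},{"tx":-10,"ty":0,"tz":0,"wx":0,"wy":0,"wz":0,"gripper":-0.6},{"tx":-10,"ty":0,"tz":0,"wx":0,"wy":0,"wz":0,"gripper":-0.6},{"tx":-10,"ty":0,"tz":0,"wx":0,"wy":0,"wz":0,"gripper":-0.6}]'; python3 see.py e3 side 190 130 290 230 6;python3 go.py 512 -302 100 0
```

```text
time: 13.23
tool_pos: [504.7, 131.5, -1.7]
tcp_rot: [-1.277, 1.571, -1.197]
contact_force: [-0.3, -0.0, 0.6]
grip_width: 52.5
time: 13.65
tool_pos: [505.9, 131.6, 100.0]
tcp_rot: [0.006, 1.567, 0.086]
contact_force: [0.7, 0.5, 0.3]
grip_width: 70.2
t [ -0.15 -43.27  -2.73] w [0.08  0.001 0.   ] pos [504.6 131.5  98.4] q [ 0.11  0.43  1.67 -0.    1.05  0.03] grip 72.0 F [-0.9 -0.2 -0.8] time 13.7
```

View pics/e3.png

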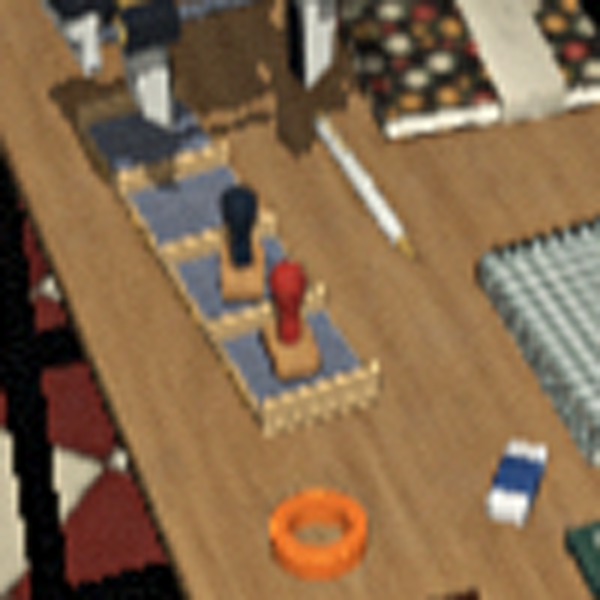

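```bash
python3 -m creep '[{"tx":0,"ty":-4,"tz":-0.3,"wx":0.01,"wy":0,"wz":0,"gripper":-0.6},{"tx":0,"ty":-8,"tz":-0.5,"wx":0.02,"wy":0,"wz":0,"gripper":-0.6},{"tx":0,"ty":-12,"tz":-0.8,"wx":0.03,"wy":0,"wz":0,"gripper":-0.6},{"tx":0,"ty":-16,"tz":-1.1,"wx":0.04,"wy":0,"wz":0,"gripper":-0.6},{"tx":0,"ty":-20,"tz":-1.3,"wx":0.05,"wy":0,"wz":0,"gripper":-0.6},{"tx":0,"ty":-24,"tz":-1.6,"wx":0.06,"wy":0,"wz":0,"gripper":-0.6},{"tx":0,"ty":-28,"tz":-1.8,"wx":0.07,"wy":0,"wz":0,"gripper":-0.6},{"tx":0,"ty":-32,"tz":-2,"wx":0.08,"wy":0,"wz":0,"gripper":-0.6}]'; python3 go.py 512 -302 100 0
```

```text
time: 14.37
tool_pos: [508.8, -190.5, 96.4]
tcp_rot: [2.643, 1.567, 2.643]
contact_force: [1.1, -0.5, 0.3]
grip_width: 73.7
t [ -0.38 -11.15   0.32] w [-0.001 -0.003 -0.002] pos [ 508.8 -190.5   96.4] q [-0.5   0.47  1.6  -0.    1.07 -0.5 ] grip 73.7 F [ 1.1 -0.5  0.3] time 14.37
```

```bash
python3 -m creep '[{"tx":0,"ty":-4,"tz":0.1,"wx":0,"wy":0,"wz":0,"gripper":-0.6},{"tx":0,"ty":-8,"tz":0.3,"wx":0,"wy":0,"wz":0,"gripper":-0.6},{"tx":0,"ty":-11,"tz":0.3,"wx":0,"wy":0,"wz":0,"gripper":-0.6},{"tx":0,"ty":-11.2,"tz":0.3,"wx":0,"wy":0,"wz":0,"gripper":-0.6},{"tx":0,"ty":-11.2,"tz":0.3,"wx":0,"wy":0,"wz":0,"gripper":-0.6},{"tx":0,"ty":-11.2,"tz":0.3,"wx":0,"wy":0,"wz":0,"gripper":-0.6}]'; python3 go.py 512 -302 -21 0
```

```text
time: 14.87
tool_pos: [512.3, -300.0, 96.6]
tcp_rot: [2.393, 1.567, 2.392]
contact_force: [0.4, -0.3, 1.4]
grip_width: 73.1
t [11.76 -0.23 -0.  ] w [-0.    -0.003 -0.002] pos [ 512.3 -300.    96.6] q [-0.66  0.55  1.45  0.    1.14 -0.66] grip 73.1 F [ 0.4 -0.3  1.4] time 14.87
```

Descend to about 1.5 cm above the grasp, then check.

```bash
python3 -m creep '[{"tx":3,"ty":-0.2,"tz":0,"wx":0,"wy":0,"wz":0,"gripper":-0.6},{"tx":6,"ty":-0.2,"tz":0,"wx":0,"wy":0,"wz":0,"gripper":-0.6},{"tx":8.5,"ty":-0.2,"tz":0,"wx":0,"wy":0,"wz":0,"gripper":-0.6},{"tx":10,"ty":-0.2,"tz":0,"wx":0,"wy":0,"wz":0,"gripper":-0.6},{"tx":10,"ty":-0.2,"tz":0,"wx":0,"wy":0,"wz":0,"gripper":-0.6},{"tx":10,"ty":-0.2,"tz":0,"wx":0,"wy":0,"wz":0,"gripper":-0.6}]'; python3 go.py 512 -302 -21 0; python3 see.py f1 side 240 220 330 310 6;
```

```text
time: 15.37
tool_pos: [513.0, -301.2, -2.3]
tcp_rot: [2.438, 1.568, 2.44]
contact_force: [1.0, 0.2, -0.3]
grip_width: 73.6
t [ 1.87 -0.09 -0.1 ] w [ 0.002 -0.002 -0.002] pos [ 513.  -301.2   -2.3] q [-0.66  0.67  1.54  0.    0.93 -0.66] grip 73.6 F [ 1.   0.2 -0.3] time 15.37
```

View pics/f1.png

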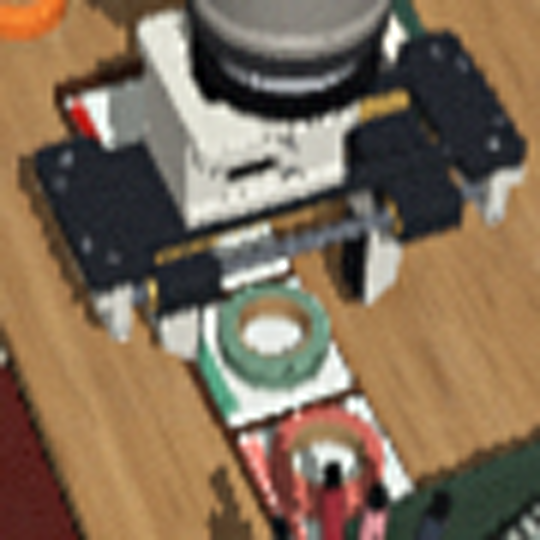

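```bash
python3 -m creep '[{"tx":1,"ty":-0.1,"tz":0,"wx":0,"wy":0,"wz":0,"gripper":-0.6},{"tx":1.85,"ty":-0.1,"tz":0,"wx":0,"wy":0,"wz":0,"gripper":-0.6},{"tx":1.85,"ty":-0.1,"tz":0,"wx":0,"wy":0,"wz":0,"gripper":-0.6},{"tx":1.85,"ty":-0.1,"tz":0,"wx":0,"wy":0,"wz":0,"gripper":-0.6}]'; python3 go.py 512 -302 -21 0; python3 see.py f2 side 240 220 330 310 6; python3 -c "
from h import *
P=cloud(load('lside'));p=get_obs()['tool_pos']
for sg in(-1,1):
  k=(np.abs(P[...,1]-p[1])<13)&((P[...,0]-p[0])*sg>35)&((P[...,0]-p[0])*sg<58)&(P[...,2]>9)&(P[...,2]<70)
  z=P[k];print(z[np.argsort(z[:,2])][:8].round().tolist())"
```

```text
time: 15.75
tool_pos: [513.0, -303.9, -20.5]
tcp_rot: [2.522, 1.57, 2.522]
contact_force: [-0.3, -0.4, 0.1]
grip_width: 73.5
t [ 0.05  0.19 -0.1 ] w [-0.    -0.001 -0.   ] pos [ 513.  -303.9  -20.5] q [-0.66  0.7   1.55 -0.    0.89 -0.66] grip 73.5 F [-0.3 -0.4  0.1] time 15.75
[[477.0, -311.0, 15.0], [472.0, -315.0, 22.0], [475.0, -314.0, 23.0], [469.0, -315.0, 24.0], [476.0, -311.0, 24.0], [467.0, -315.0, 25.0], [470.0, -313.0, 26.0], [472.0, -315.0, 26.0]]
[[551.0, -310.0, 17.0], [551.0, -303.0, 17.0], [551.0, -308.0, 19.0], [555.0, -313.0, 19.0], [550.0, -298.0, 20.0], [552.0, -313.0, 21.0], [550.0, -304.0, 22.0], [551.0, -309.0, 23.0]]
```

View pics/f2.png

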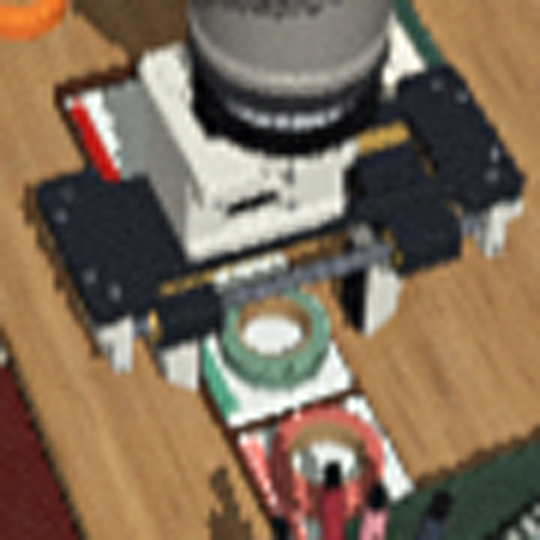

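```bash
python3 -m creep '[{"tx":0.05,"ty":0.15,"tz":0,"wx":0,"wy":0,"wz":0,"gripper":-0.6},{"tx":0.05,"ty":0.15,"tz":0,"wx":0,"wy":0,"wz":0,"gripper":1},{"tx":0.05,"ty":0.15,"tz":0,"wx":0,"wy":0,"wz":0,"gripper":1},{"tx":0.05,"ty":0.15,"tz":0,"wx":0,"wy":0,"wz":0,"gripper":1},{"tx":0.05,"ty":0.15,"tz":0,"wx":0,"wy":0,"wz":0,"gripper":1},{"tx":0.05,"ty":0.15,"tz":0,"wx":0,"wy":0,"wz":0,"gripper":1},{"tx":0.05,"ty":0.15,"tz":0,"wx":0,"wy":0,"wz":0,"gripper":1},{"tx":0.05,"ty":0.15,"tz":0,"wx":0,"wy":0,"wz":0,"gripper":1}]'; python3 go.py 512 -302 -21 0; python3 see.py f3 side 240 220 330 310 6;
```

```text
time: 16.47
tool_pos: [513.4, -302.7, -20.5]
tcp_rot: [-0.778, 1.57, -0.778]
contact_force: [0.1, 0.0, 0.9]
grip_width: 47.1
t [ 0.04  0.07 -0.14] w [-0.  0.  0.] pos [ 513.4 -302.7  -20.5] q [-0.66  0.7   1.55 -0.    0.89 -0.66] grip 47.1 F [0.1 0.  0.9] time 16.47
```

View pics/f3.png

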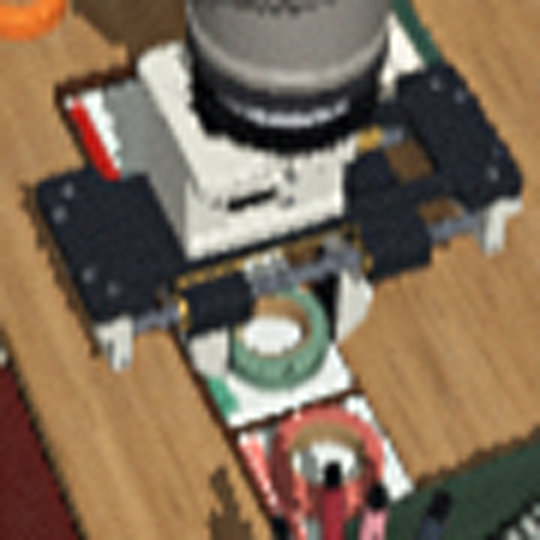

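```bash
python3 -m creep '[{"tx":-2,"ty":0,"tz":0,"wx":0,"wy":0,"wz":0,"gripper":1},{"tx":-5,"ty":0,"tz":0,"wx":0,"wy":0,"wz":0,"gripper":1},{"tx":-9,"ty":0,"tz":0,"wx":0,"wy":0,"wz":0,"gripper":1},{"tx":-12,"ty":0,"tz":0,"wx":0,"wy":0,"wz":0,"gripper":1},{"tx":-12,"ty":0,"tz":0,"wx":0,"wy":0,"wz":0,"gripper":1},{"tx":-12,"ty":0,"tz":0,"wx":0,"wy":0,"wz":0,"gripper":1}]'; python3 go.py 499.8 199.1 100 0.08; python3 see.py f4 side 230 190 330 290 6
```

```text
time: 17.02
tool_pos: [514.2, -303.3, 101.3]
tcp_rot: [-0.673, 1.566, -0.673]
contact_force: [0.3, 1.2, -0.6]
grip_width: 47.2
t [-1.000e-02  5.024e+01 -1.440e+00] w [-0.08   0.003  0.003] pos [ 514.2 -303.3  101.3] q [-0.66  0.55  1.45 -0.    1.14 -0.66] grip 47.2 F [ 0.3  1.2 -0.6] time 17.02
```

View pics/f4.png

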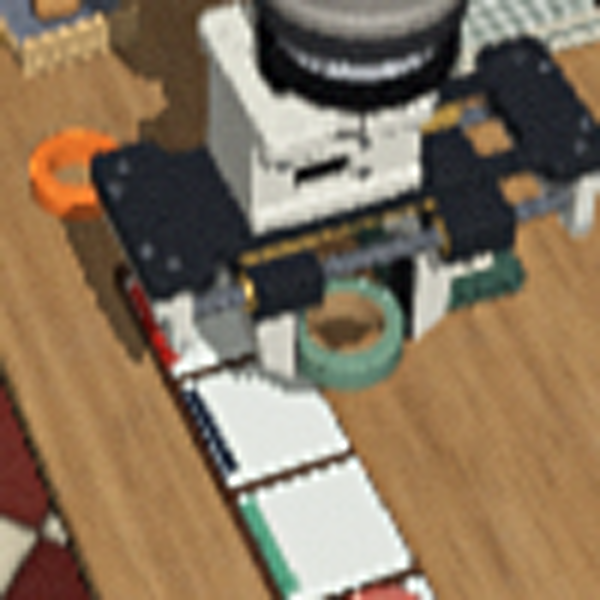

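The green roll is held level. Carrying it to slot 3 (+34).

```bash
python3 -m creep '[{"tx":0,"ty":4,"tz":-0.1,"wx":-0.01,"wy":0,"wz":0,"gripper":1},{"tx":0,"ty":8,"tz":-0.2,"wx":-0.02,"wy":0,"wz":0,"gripper":1},{"tx":0,"ty":12,"tz":-0.3,"wx":-0.03,"wy":0,"wz":0,"gripper":1},{"tx":0,"ty":16,"tz":-0.4,"wx":-0.04,"wy":0,"wz":0,"gripper":1},{"tx":0,"ty":20,"tz":-0.5,"wx":-0.05,"wy":0,"wz":0,"gripper":1},{"tx":0,"ty":24,"tz":-0.7,"wx":-0.06,"wy":0,"wz":0,"gripper":1},{"tx":0,"ty":28,"tz":-0.8,"wx":-0.07,"wy":0,"wz":0,"gripper":1},{"tx":0,"ty":32,"tz":-0.9,"wx":-0.08,"wy":0,"wz":0,"gripper":1}]'; python3 go.py 499.8 199.1 100 0.08
```

```text
time: 17.73
tool_pos: [502.5, 19.3, 97.5]
tcp_rot: [2.97, 1.567, 3.051]
contact_force: [2.2, -0.7, -0.5]
grip_width: 47.1
t [-0.24 17.94  1.17] w [ 0.    -0.004 -0.001] pos [502.5  19.3  97.5] q [-0.11  0.4   1.71 -0.    1.03 -0.19] grip 47.1 F [ 2.2 -0.7 -0.5] time 17.73
```

```bash
python3 -m creep '[{"tx":0,"ty":4,"tz":0.3,"wx":0,"wy":0,"wz":0,"gripper":1},{"tx":0,"ty":8,"tz":0.6,"wx":0,"wy":0,"wz":0,"gripper":1},{"tx":0,"ty":12,"tz":0.9,"wx":0,"wy":0,"wz":0,"gripper":1},{"tx":0,"ty":16,"tz":1.1,"wx":0,"wy":0,"wz":0,"gripper":1},{"tx":0,"ty":18,"tz":1.17,"wx":0,"wy":0,"wz":0,"gripper":1},{"tx":0,"ty":18,"tz":1.17,"wx":0,"wy":0,"wz":0,"gripper":1},{"tx":0,"ty":18,"tz":1.17,"wx":0,"wy":0,"wz":0,"gripper":1}]'; python3 go.py 499.8 199.1 -23.5 0.08;python3 see.py f5 side 180 110 280 210 6
```

```text
time: 18.32
tool_pos: [500.1, 198.3, 97.4]
tcp_rot: [-2.881, 1.567, -2.798]
contact_force: [-0.4, -0.1, 0.0]
grip_width: 47.4
t [12.09  0.09  0.02] w [ 0.003 -0.004  0.001] pos [500.1 198.3  97.4] q [ 0.24  0.46  1.62 -0.    1.07  0.15] grip 47.4 F [-0.4 -0.1  0. ] time 18.32
```

View pics/f5.png

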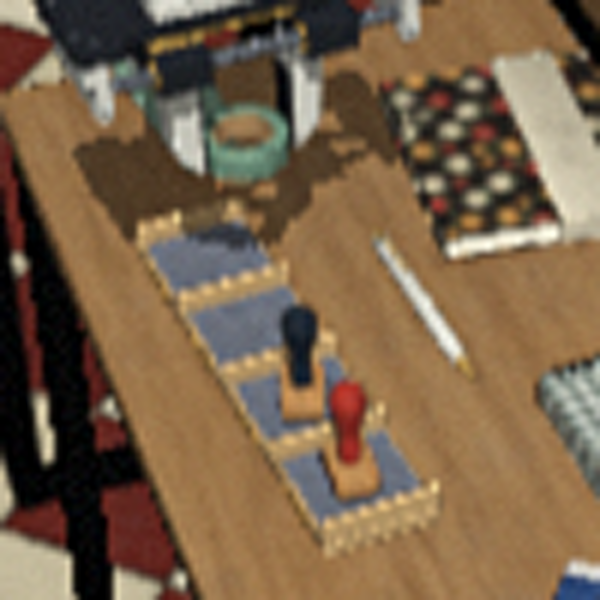

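```bash
python3 -c "
from h import *
s=load('lside')
for p in[(243.3,150),(250,160),(257.5,171)]: print(onz(s,*p,5).round())
t=load('top0')
for p in [(192.5,175.5),(233,172.5)]: print(onz(t,*p,5).round())"
python3 -m creep '[{"tx":3,"ty":0.1,"tz":0,"wx":0,"wy":0,"wz":0,"gripper":1},{"tx":6,"ty":0.1,"tz":0,"wx":0,"wy":0,"wz":0,"gripper":1},{"tx":9,"ty":0.1,"tz":0,"wx":0,"wy":0,"wz":0,"gripper":1},{"tx":10.5,"ty":0.1,"tz":0,"wx":0,"wy":0,"wz":0,"gripper":1},{"tx":11,"ty":0.1,"tz":0,"wx":0,"wy":0,"wz":0,"gripper":1},{"tx":11,"ty":0.1,"tz":0,"wx":0,"wy":0,"wz":0,"gripper":1},{"tx":11,"ty":0.1,"tz":0,"wx":0,"wy":0,"wz":0,"gripper":1}]'; python3 go.py 499.8 199.1 -23.5 0.08
```

```text
[594. 256.   5.]
[597. 196.   5.]
[601. 133.   5.]
[592. 261.   5.]
[599. 128.   5.]
time: 18.95
tool_pos: [502.1, 197.9, -10.3]
tcp_rot: [-0.309, 1.57, -0.231]
contact_force: [0.4, -0.3, -0.4]
grip_width: 47.1
t [ 1.32  0.14 -0.22] w [-0.001  0.     0.   ] pos [502.1 197.9 -10.3] q [ 0.23  0.61  1.72 -0.    0.82  0.16] grip 47.1 F [ 0.4 -0.3 -0.4] time 18.95
```

```bash
python3 -m creep '[{"tx":0.5,"ty":0.1,"tz":-0.15,"wx":0,"wy":0,"wz":0,"gripper":1},{"tx":1,"ty":0.1,"tz":-0.15,"wx":0,"wy":0,"wz":0,"gripper":1},{"tx":1.25,"ty":0.1,"tz":-0.15,"wx":0,"wy":0,"wz":0,"gripper":1},{"tx":1.25,"ty":0.1,"tz":-0.15,"wx":0,"wy":0,"wz":0,"gripper":1},{"tx":1.25,"ty":0.1,"tz":-0.15,"wx":0,"wy":0,"wz":0,"gripper":1}]';python3 go.py 499.8 199.1 -23.5 0.08;python3 see.py f6 side 200 135 250 185 12; python3 -c "
from h import *
s=load('lside')
A=lambda x,y,z:(proj(s,(x,y,z))-[200,135])*12
T=R.from_euler('z',.079).as_matrix()
for p in [(0,0,0),(33,32,0),(-33,32,0),(33,-32,0),(-33,-32,0),(0,0,15),(0,-24,15),(0,24,15),(24,0,15),(-24,0,15)]: print(p,A(*(T@np.array(p)+[499.8,199.1,10])))
"
```

```text
time: 19.37
tool_pos: [500.0, 199.7, -23.1]
tcp_rot: [-0.352, 1.571, -0.271]
contact_force: [-0.1, 0.8, 0.6]
grip_width: 47.1
t [ 0.04 -0.06 -0.02] w [0. 0. 0.] pos [500.  199.7 -23.1] q [ 0.24  0.63  1.73 -0.    0.79  0.16] grip 47.1 F [-0.1  0.8  0.6] time 19.37
(0, 0, 0) [267.6 358.8]
(33, 32, 0) [332.4 261.6]
(-33, 32, 0) [115.2 326.4]
(33, -32, 0) [421.2 392.4]
(-33, -32, 0) [199.2 460.8]
(0, 0, 15) [264. 318.]
(0, -24, 15) [296.4 368.4]
(0, 24, 15) [231.6 268.8]
(24, 0, 15) [344.4 294. ]
(-24, 0, 15) [183.6 342. ]
```

View pics/f6.png

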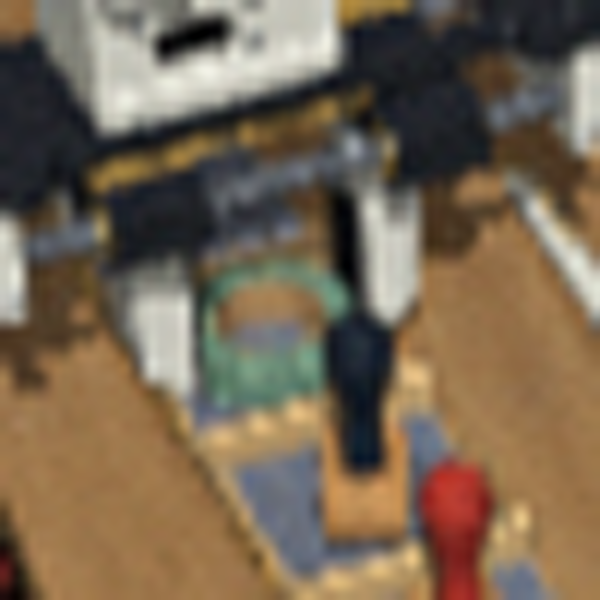

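```bash
python3 -m creep '[{"tx":0.05,"ty":-0.05,"tz":0,"wx":0,"wy":0,"wz":0,"gripper":1},{"tx":0.05,"ty":-0.05,"tz":0,"wx":0,"wy":0,"wz":0,"gripper":-0.6},{"tx":0.05,"ty":-0.05,"tz":0,"wx":0,"wy":0,"wz":0,"gripper":-0.6},{"tx":0.05,"ty":-0.05,"tz":0,"wx":0,"wy":0,"wz":0,"gripper":-0.6},{"tx":0.05,"ty":-0.05,"tz":0,"wx":0,"wy":0,"wz":0,"gripper":-0.6},{"tx":0.05,"ty":-0.05,"tz":0,"wx":0,"wy":0,"wz":0,"gripper":-0.6}]';python3 -m creep '[{"tx":-3,"ty":0,"tz":0,"wx":0,"wy":0,"wz":0,"gripper":-0.6},{"tx":-7,"ty":0,"tz":0,"wx":0,"wy":0,"wz":0,"gripper":-0.6},{"tx":-11,"ty":0,"tz":0,"wx":0,"wy":0,"wz":0,"gripper":-0.6},{"tx":-12.5,"ty":0,"tz":0,"wx":0,"wy":0,"wz":0,"gripper":-0.6},{"tx":-12.5,"ty":0,"tz":0,"wx":0,"wy":0,"wz":0,"gripper":-0.6}]'; python3 see.py f7 side 200 135 250 185 12;python3 go.py 507 -370 100 0
```

```text
time: 19.92
tool_pos: [500.0, 199.1, -23.7]
tcp_rot: [-0.728, 1.571, -0.648]
contact_force: [-0.5, -0.4, 0.0]
grip_width: 72.2
time: 20.33
tool_pos: [502.8, 199.9, 105.9]
tcp_rot: [0.15, 1.562, 0.23]
contact_force: [0.4, -0.1, 0.2]
grip_width: 73.4
t [  0.27 -56.81  -3.98] w [ 0.08   0.005 -0.001] pos [501.2 199.4 103.3] q [ 0.24  0.45  1.61 -0.    1.07  0.16] grip 73.1 F [-0.  -0.6 -0.4] time 20.38
```

View pics/f7.png

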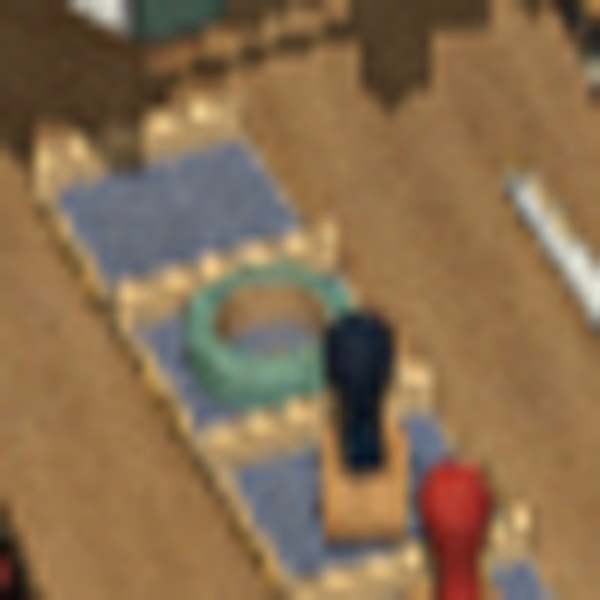

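Green is flat in its slot; its rim spans about 183–355 px against 184 predicted for the left edge. Now the coral roll, keeping clear of the pen cup (y<-452).

```bash
python3 -m creep '[{"tx":0,"ty":-4,"tz":-0.3,"wx":0.01,"wy":0,"wz":0,"gripper":-0.6},{"tx":0,"ty":-8,"tz":-0.6,"wx":0.02,"wy":0,"wz":0,"gripper":-0.6},{"tx":0,"ty":-12,"tz":-0.8,"wx":0.03,"wy":0,"wz":0,"gripper":-0.6},{"tx":0,"ty":-16,"tz":-1.1,"wx":0.04,"wy":0,"wz":0,"gripper":-0.6},{"tx":0,"ty":-20,"tz":-1.4,"wx":0.05,"wy":0,"wz":0,"gripper":-0.6},{"tx":0,"ty":-24,"tz":-1.7,"wx":0.06,"wy":0,"wz":0,"gripper":-0.6},{"tx":0,"ty":-28,"tz":-2,"wx":0.07,"wy":0,"wz":0,"gripper":-0.6},{"tx":0,"ty":-32,"tz":-2.3,"wx":0.08,"wy":0,"wz":0,"gripper":-0.6}]'; python3 go.py 507 -370 100 0
```

```text
time: 21.05
tool_pos: [501.1, -123.2, 99.5]
tcp_rot: [2.748, 1.567, 2.747]
contact_force: [0.8, -0.2, -0.2]
grip_width: 73.6
t [ -0.09 -24.68   0.6 ] w [-0.001 -0.003 -0.001] pos [ 501.1 -123.2   99.5] q [-0.39  0.42  1.68  0.    1.05 -0.39] grip 73.6 F [ 0.8 -0.2 -0.2] time 21.05
```

```bash
python3 -m creep '[{"tx":0,"ty":-4,"tz":0.1,"wx":0,"wy":0,"wz":0,"gripper":-0.6},{"tx":0,"ty":-8,"tz":0.2,"wx":0,"wy":0,"wz":0,"gripper":-0.6},{"tx":0,"ty":-12,"tz":0.4,"wx":0,"wy":0,"wz":0,"gripper":-0.6},{"tx":0,"ty":-16,"tz":0.5,"wx":0,"wy":0,"wz":0,"gripper":-0.6},{"tx":0,"ty":-20,"tz":0.6,"wx":0,"wy":0,"wz":0,"gripper":-0.6},{"tx":0,"ty":-23,"tz":0.6,"wx":0,"wy":0,"wz":0,"gripper":-0.6},{"tx":0,"ty":-24.5,"tz":0.6,"wx":0,"wy":0,"wz":0,"gripper":-0.6},{"tx":0,"ty":-24.5,"tz":0.6,"wx":0,"wy":0,"wz":0,"gripper":-0.6}]'; python3 go.py 507 -370 -21 0; python3 see.py g1 side 230 210 330 310 6; python3 go.py 507 -370 -21 0
```

```text
time: 21.72
tool_pos: [507.0, -369.7, 98.6]
tcp_rot: [2.693, 1.568, 2.689]
contact_force: [-0.6, -0.5, 0.3]
grip_width: 73.5
t [11.96 -0.04  0.02] w [-0.004 -0.002 -0.001] pos [ 507.  -369.7   98.6] q [-0.75  0.61  1.35 -0.    1.19 -0.75] grip 73.5 F [-0.6 -0.5  0.3] time 21.72
t [11.98 -0.29  0.  ] w [-0.003 -0.003 -0.002] pos [ 507.3 -367.4   98.8] q [-0.75  0.61  1.35  0.    1.19 -0.75] grip 73.2 F [0.3 0.4 0.4] time 21.77
```

View pics/g1.png

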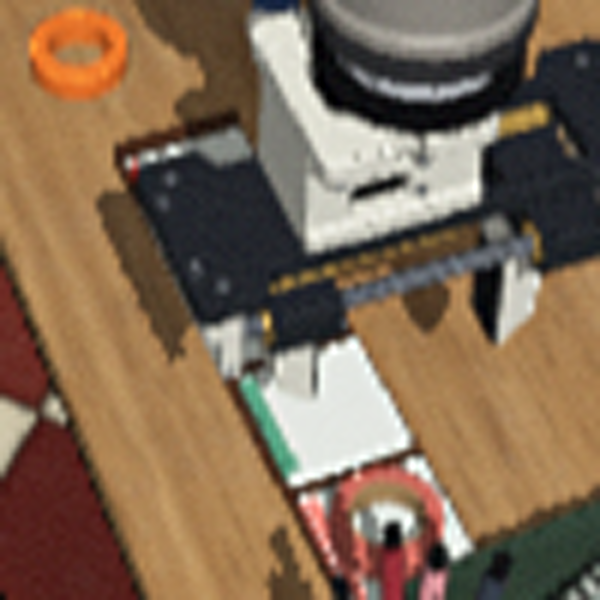

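```bash
python3 -m creep '[{"tx":3,"ty":-0.2,"tz":0,"wx":0,"wy":0,"wz":0,"gripper":-0.6},{"tx":6,"ty":-0.2,"tz":0,"wx":0,"wy":0,"wz":0,"gripper":-0.6},{"tx":8.5,"ty":-0.2,"tz":0,"wx":0,"wy":0,"wz":0,"gripper":-0.6},{"tx":10,"ty":-0.2,"tz":0,"wx":0,"wy":0,"wz":0,"gripper":-0.6},{"tx":10,"ty":-0.2,"tz":0,"wx":0,"wy":0,"wz":0,"gripper":-0.6},{"tx":10,"ty":-0.2,"tz":0,"wx":0,"wy":0,"wz":0,"gripper":-0.6},{"tx":10,"ty":-0.2,"tz":0,"wx":0,"wy":0,"wz":0,"gripper":-0.6}]'; python3 go.py 507 -370 -21 0; python3 see.py g2 side 250 240 340 330 6;
```

```text
time: 22.35
tool_pos: [509.3, -368.2, 2.2]
tcp_rot: [-0.642, 1.57, -0.641]
contact_force: [-1.1, -0.3, 0.6]
grip_width: 73.8
t [ 2.32 -0.18 -0.23] w [0.001 0.001 0.001] pos [ 509.3 -368.2    2.2] q [-0.75  0.72  1.44  0.    0.99 -0.75] grip 73.8 F [-1.1 -0.3  0.6] time 22.35
```

View pics/g2.png

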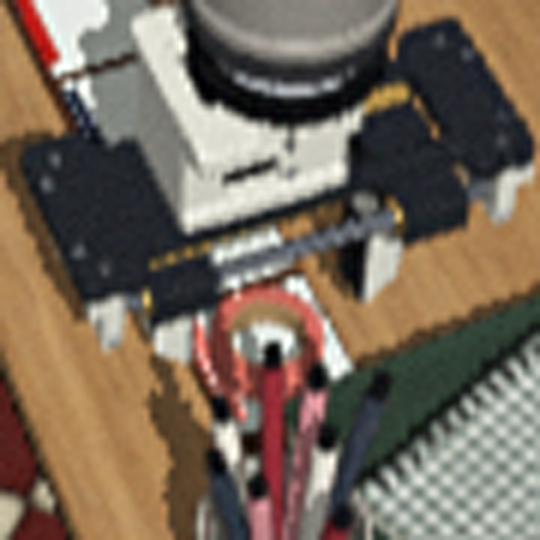

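```bash
python3 -c "
from h import *
t=load('top0');P=cloud(t)
k=(P[...,2]>9)&(P[...,0]>530)&(P[...,0]<600)&(P[...,1]<-350)&(P[...,1]>-430)
for x in range(530,600,10):
  q=P[k&(P[...,0]>=x)&(P[...,0]<x+10)]
  print(x,len(q),q[:,1].max().round() if len(q) else '',np.median(q[:,2]).round() if len(q) else '')
print(onz(load('lside'),308,301,20))
crop(t,370,165,420,215,12,'pics/g3.png')"
```

```text
530 63 -351.0 23.0
540 40 -395.0 27.0
550 39 -394.0 26.0
560 41 -393.0 27.0
570 47 -391.0 29.0
580 49 -391.0 29.0
590 43 -390.0 28.0
[ 537.38643239 -392.7735682    20.        ]
```

View pics/g3.png

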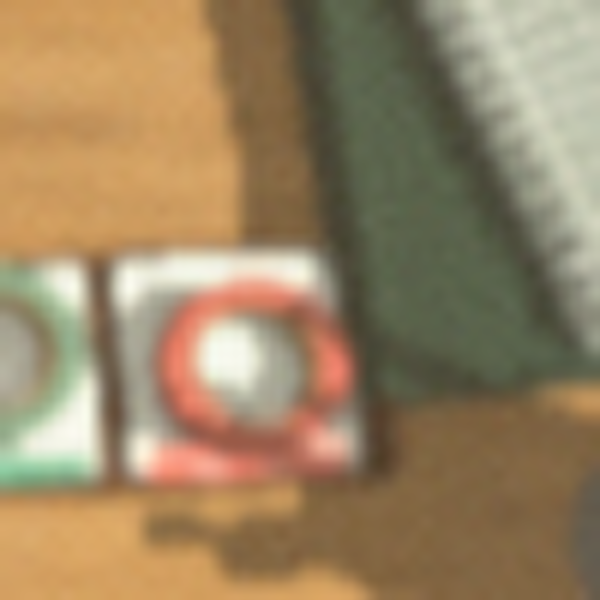

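The notebook edge (y≈-392) clears the finger edge (-380). Descending.

```bash
python3 -m creep '[{"tx":1,"ty":-0.15,"tz":-0.2,"wx":0,"wy":0,"wz":0,"gripper":-0.6},{"tx":2.1,"ty":-0.15,"tz":-0.2,"wx":0,"wy":0,"wz":0,"gripper":-0.6},{"tx":2.3,"ty":-0.15,"tz":-0.2,"wx":0,"wy":0,"wz":0,"gripper":-0.6},{"tx":2.3,"ty":-0.15,"tz":-0.2,"wx":0,"wy":0,"wz":0,"gripper":-0.6},{"tx":2.3,"ty":-0.15,"tz":-0.2,"wx":0,"wy":0,"wz":0,"gripper":-0.6}]'; python3 go.py 507 -370 -21 0; python3 see.py g4 side 250 240 340 330 6;
```

```text
time: 22.82
tool_pos: [506.4, -370.1, -22.0]
tcp_rot: [2.45, 1.57, 2.449]
contact_force: [-0.2, 0.9, -0.3]
grip_width: 73.4
t [-0.1   0.01  0.06] w [-0.    -0.001 -0.   ] pos [ 506.4 -370.1  -22. ] q [-0.75  0.75  1.46 -0.    0.94 -0.75] grip 73.4 F [-0.2  0.9 -0.3] time 22.82
```

View pics/g4.png

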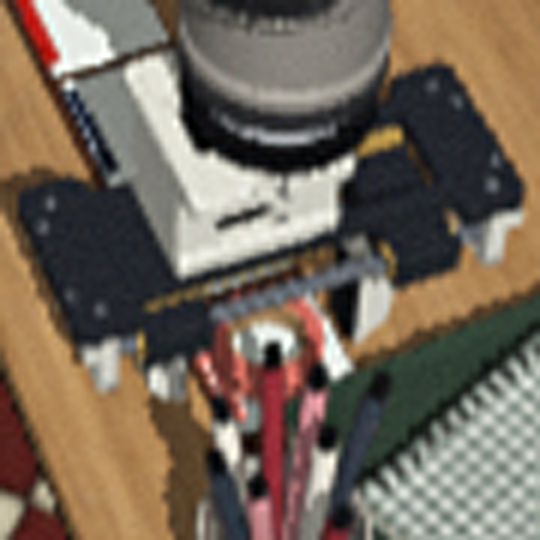

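```bash
python3 -m creep '[{"tx":-0.1,"ty":0,"tz":0,"wx":0,"wy":0,"wz":0,"gripper":-0.6},{"tx":-0.1,"ty":0,"tz":0,"wx":0,"wy":0,"wz":0,"gripper":1},{"tx":-0.1,"ty":0,"tz":0,"wx":0,"wy":0,"wz":0,"gripper":1},{"tx":-0.1,"ty":0,"tz":0,"wx":0,"wy":0,"wz":0,"gripper":1},{"tx":-0.1,"ty":0,"tz":0,"wx":0,"wy":0,"wz":0,"gripper":1},{"tx":-0.1,"ty":0,"tz":0,"wx":0,"wy":0,"wz":0,"gripper":1},{"tx":-0.1,"ty":0,"tz":0,"wx":0,"wy":0,"wz":0,"gripper":1},{"tx":-0.1,"ty":0,"tz":0,"wx":0,"wy":0,"wz":0,"gripper":1}]'; python3 go.py 507 -370 -21 0; python3 -m creep '[{"tx":-2,"ty":0,"tz":0,"wx":0,"wy":0,"wz":0,"gripper":1},{"tx":-5,"ty":0,"tz":0,"wx":0,"wy":0,"wz":0,"gripper":1},{"tx":-9,"ty":0,"tz":0,"wx":0,"wy":0,"wz":0,"gripper":1},{"tx":-12.5,"ty":0,"tz":0,"wx":0,"wy":0,"wz":0,"gripper":1},{"tx":-12.5,"ty":0,"tz":0,"wx":0,"wy":0,"wz":0,"gripper":1},{"tx":-12.5,"ty":0,"tz":0,"wx":0,"wy":0,"wz":0,"gripper":1}]'; python3 see.py g5 side 240 200 340 300 6; python3 go.py 494.8 266.8 100 0.08
```

```text
time: 23.53
tool_pos: [506.7, -370.2, -20.6]
tcp_rot: [-0.795, 1.571, -0.795]
contact_force: [0.2, 0.8, 0.5]
grip_width: 47.5
t [0.04 0.02 0.03] w [-0.  0.  0.] pos [ 506.7 -370.2  -20.6] q [-0.75  0.75  1.45 -0.    0.94 -0.75] grip 47.5 F [0.2 0.8 0.5] time 23.53
time: 24.03
tool_pos: [507.7, -371.2, 106.9]
tcp_rot: [-0.77, 1.566, -0.77]
contact_force: [-1.0, 1.1, -0.8]
grip_width: 47.3
t [ 0.42 63.7  -1.18] w [-0.08   0.001  0.001] pos [ 506.6 -370.2  104.6] q [-0.75  0.6   1.34 -0.    1.2  -0.75] grip 47.0 F [-0.5  0.2  0.2] time 24.08
```

View pics/g5.png

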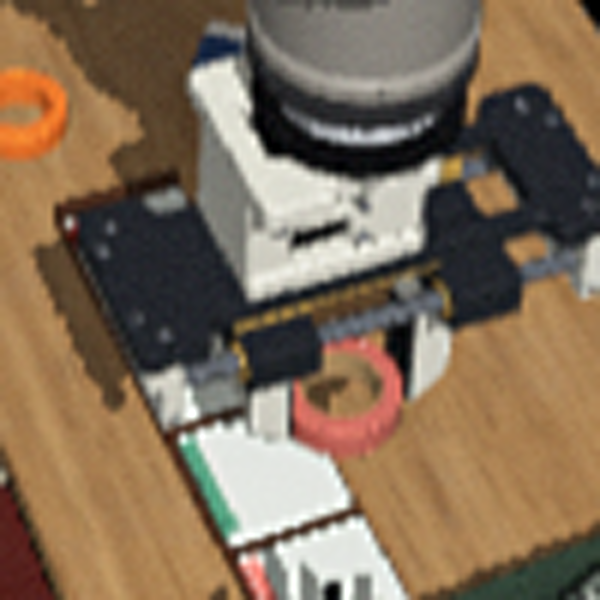

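```bash
python3 -m creep '[{"tx":0,"ty":4,"tz":0,"wx":-0.01,"wy":0,"wz":0,"gripper":1},{"tx":0,"ty":8,"tz":-0.1,"wx":-0.02,"wy":0,"wz":0,"gripper":1},{"tx":0,"ty":12,"tz":-0.2,"wx":-0.03,"wy":0,"wz":0,"gripper":1},{"tx":0,"ty":16,"tz":-0.2,"wx":-0.04,"wy":0,"wz":0,"gripper":1},{"tx":0,"ty":20,"tz":-0.3,"wx":-0.05,"wy":0,"wz":0,"gripper":1},{"tx":0,"ty":24,"tz":-0.4,"wx":-0.06,"wy":0,"wz":0,"gripper":1},{"tx":0,"ty":28,"tz":-0.5,"wx":-0.07,"wy":0,"wz":0,"gripper":1},{"tx":0,"ty":32,"tz":-0.6,"wx":-0.08,"wy":0,"wz":0,"gripper":1}]'; python3 go.py 494.8 266.8 100 0.08
```

```text
time: 24.75
tool_pos: [498.8, -48.1, 102.5]
tcp_rot: [2.835, 1.567, 2.915]
contact_force: [0.9, 0.3, -1.0]
grip_width: 47.2
t [ 0.27 31.42  2.12] w [ 0.    -0.004 -0.001] pos [498.8 -48.1 102.5] q [-0.25  0.39  1.71 -0.    1.04 -0.33] grip 47.2 F [ 0.9  0.3 -1. ] time 24.75
```

```bash
python3 -m creep '[{"tx":0,"ty":4,"tz":0.3,"wx":0,"wy":0,"wz":0,"gripper":1},{"tx":0,"ty":8,"tz":0.6,"wx":0,"wy":0,"wz":0,"gripper":1},{"tx":0,"ty":12,"tz":0.8,"wx":0,"wy":0,"wz":0,"gripper":1},{"tx":0,"ty":16,"tz":1.1,"wx":0,"wy":0,"wz":0,"gripper":1},{"tx":0,"ty":20,"tz":1.4,"wx":0,"wy":0,"wz":0,"gripper":1},{"tx":0,"ty":24,"tz":1.7,"wx":0,"wy":0,"wz":0,"gripper":1},{"tx":0,"ty":28,"tz":1.9,"wx":0,"wy":0,"wz":0,"gripper":1},{"tx":0,"ty":30,"tz":2,"wx":0,"wy":0,"wz":0,"gripper":1}]';python3 -m creep '[{"tx":0,"ty":1.7,"tz":0.1,"wx":0,"wy":0,"wz":0,"gripper":1},{"tx":0,"ty":1.7,"tz":0.1,"wx":0,"wy":0,"wz":0,"gripper":1},{"tx":0,"ty":1.7,"tz":0.1,"wx":0,"wy":0,"wz":0,"gripper":1}]'; python3 go.py 494.8 267.8 -23.5 0.08
```

```text
time: 25.42
tool_pos: [494.6, 254.2, 102.2]
tcp_rot: [3.094, 1.567, -3.106]
contact_force: [-0.3, -0.0, -0.7]
grip_width: 47.6
time: 25.67
tool_pos: [494.9, 267.5, 102.4]
tcp_rot: [-2.756, 1.567, -2.674]
contact_force: [-0.1, 0.5, -0.7]
grip_width: 47.1
t [12.59  0.05  0.04] w [ 0.002 -0.003  0.001] pos [494.9 267.5 102.4] q [ 0.36  0.49  1.54 -0.    1.11  0.28] grip 47.1 F [-0.1  0.5 -0.7] time 25.67
```

```bash
python3 -m creep '[{"tx":3,"ty":0.1,"tz":0,"wx":0,"wy":0,"wz":0,"gripper":1},{"tx":6,"ty":0.1,"tz":0,"wx":0,"wy":0,"wz":0,"gripper":1},{"tx":9,"ty":0.1,"tz":0,"wx":0,"wy":0,"wz":0,"gripper":1},{"tx":10.5,"ty":0.1,"tz":0,"wx":0,"wy":0,"wz":0,"gripper":1},{"tx":11,"ty":0.1,"tz":0,"wx":0,"wy":0,"wz":0,"gripper":1},{"tx":11,"ty":0.1,"tz":0,"wx":0,"wy":0,"wz":0,"gripper":1},{"tx":11,"ty":0.1,"tz":0,"wx":0,"wy":0,"wz":0,"gripper":1}]'; python3 go.py 494.8 267.8 -23.5 0.08; python3 see.py h1 side 185 120 235 170 12; python3 -c "
from h import *
s=load('lside');o=get_obs()['tool_pos'];print(o)
A=lambda x,y,z:(proj(s,(x,y,z))-[185,120])*12
T=R.from_euler('z',.079).as_matrix()
zz=13+o[2]+20.6
for p in [(0,0,15),(0,-24,15),(0,24,15),(24,0,15),(-24,0,15),(0,-24,0)]: print(p,A(*(T@np.array(p)+[o[0],o[1],zz])))
"
```

```text
time: 26.25
tool_pos: [496.6, 267.8, -5.3]
tcp_rot: [-0.431, 1.571, -0.352]
contact_force: [-0.6, 0.6, 1.0]
grip_width: 47.0
t [ 1.82  0.02 -0.18] w [-0.001  0.     0.   ] pos [496.6 267.8  -5.3] q [ 0.36  0.63  1.64 -0.    0.87  0.28] grip 47.0 F [-0.6  0.6  1. ] time 26.25
[497.07965674 268.15546139  -4.66335303]
(0, 0, 15) [357.6 303.6]
(0, -24, 15) [388.8 350.4]
(0, 24, 15) [326.4 256.8]
(24, 0, 15) [436.8 280.8]
(-24, 0, 15) [278.4 325.2]
(0, -24, 0) [392.4 392.4]
```

View pics/h1.png

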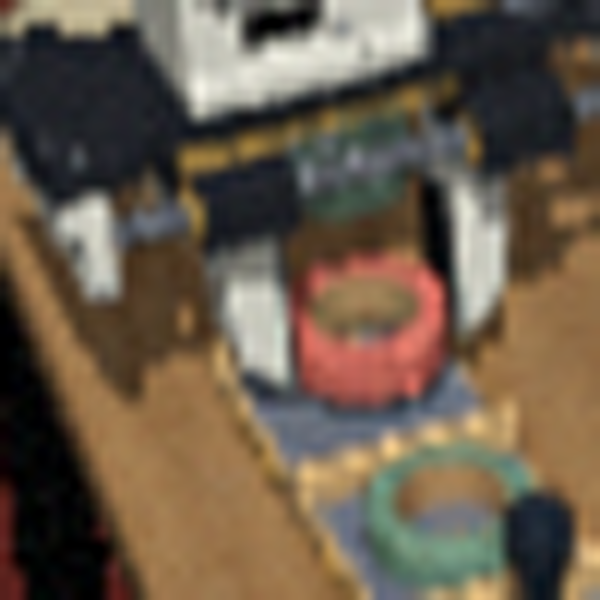

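```bash
python3 -m creep '[{"tx":0.5,"ty":0.15,"tz":-0.15,"wx":0,"wy":0,"wz":0,"gripper":1},{"tx":1,"ty":0.15,"tz":-0.15,"wx":0,"wy":0,"wz":0,"gripper":1},{"tx":1.5,"ty":0.15,"tz":-0.15,"wx":0,"wy":0,"wz":0,"gripper":1},{"tx":1.8,"ty":0.15,"tz":-0.15,"wx":0,"wy":0,"wz":0,"gripper":1},{"tx":1.8,"ty":0.15,"tz":-0.15,"wx":0,"wy":0,"wz":0,"gripper":1},{"tx":1.8,"ty":0.15,"tz":-0.15,"wx":0,"wy":0,"wz":0,"gripper":1}]'; python3 go.py 494.8 269 -23.5 0.08; python3 see.py h2 side 185 120 235 170 12
```

```text
time: 26.8
tool_pos: [494.4, 269.9, -23.9]
tcp_rot: [-2.467, 1.57, -2.387]
contact_force: [-0.5, 0.7, -1.2]
grip_width: 47.1
t [-0.04 -0.09  0.03] w [ 0. -0.  0.] pos [494.4 269.9 -23.9] q [ 0.36  0.66  1.66 -0.    0.83  0.28] grip 47.1 F [-0.5  0.7 -1.2] time 26.8
```

View pics/h2.png

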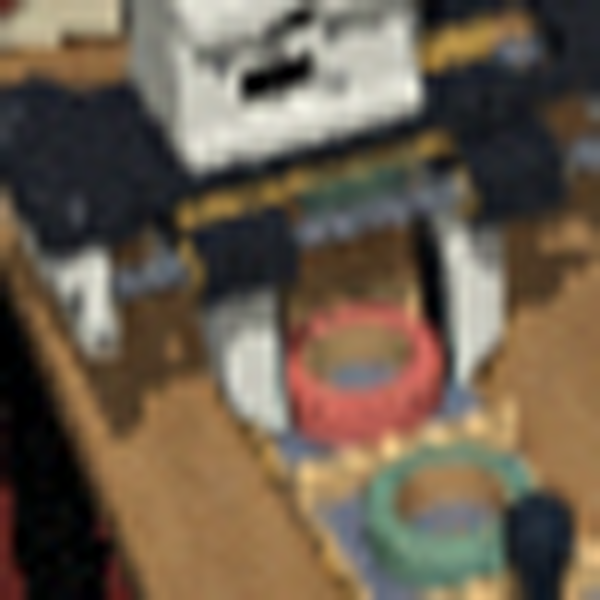

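Coral's outline (top 302, bottom 447) matches green's shifted by one slot (308, 448). Releasing.

```bash
python3 -m creep '[{"tx":0,"ty":0,"tz":0,"wx":0,"wy":0,"wz":0,"gripper":-0.6},{"tx":0,"ty":0,"tz":0,"wx":0,"wy":0,"wz":0,"gripper":-0.6},{"tx":0,"ty":0,"tz":0,"wx":0,"wy":0,"wz":0,"gripper":-0.6},{"tx":0,"ty":0,"tz":0,"wx":0,"wy":0,"wz":0,"gripper":-0.6},{"tx":0,"ty":0,"tz":0,"wx":0,"wy":0,"wz":0,"gripper":-0.6}]';python3 -m creep '[{"tx":-3,"ty":0,"tz":0,"wx":0,"wy":0,"wz":0,"gripper":-0.6},{"tx":-7,"ty":0,"tz":0,"wx":0,"wy":0,"wz":0,"gripper":-0.6},{"tx":-11,"ty":0,"tz":0,"wx":0,"wy":0,"wz":0,"gripper":-0.6},{"tx":-15,"ty":0,"tz":0,"wx":0,"wy":0,"wz":0,"gripper":-0.6},{"tx":-18,"ty":0,"tz":0,"wx":0,"wy":0,"wz":0,"gripper":-0.6},{"tx":-18,"ty":0,"tz":0,"wx":0,"wy":0,"wz":0,"gripper":-0.6}]'; python3 go.py 460 -60 160 0.08
```

```text
time: 27.27
tool_pos: [494.6, 269.8, -23.7]
tcp_rot: [-0.551, 1.571, -0.471]
contact_force: [-0.5, -0.5, -0.7]
grip_width: 72.0
time: 27.77
tool_pos: [498.0, 271.3, 163.5]
tcp_rot: [0.281, 1.558, 0.361]
contact_force: [0.6, 0.7, -0.2]
grip_width: 73.6
t [  0.16 -32.72  -6.44] w [ 0.     0.012 -0.004] pos [498.  271.3 163.5] q [ 0.36  0.43  1.46 -0.    1.24  0.28] grip 73.6 F [ 0.6  0.7 -0.2] time 27.77
```

Moving the arm clear so both cameras see the tray.

```bash
python3 -m creep '[{"tx":0,"ty":-4,"tz":-0.8,"wx":0,"wy":0,"wz":0,"gripper":-0.6},{"tx":0,"ty":-8,"tz":-1.6,"wx":0,"wy":0,"wz":0,"gripper":-0.6},{"tx":0,"ty":-12,"tz":-2.4,"wx":0,"wy":0,"wz":0,"gripper":-0.6},{"tx":0,"ty":-16,"tz":-3.2,"wx":0,"wy":0,"wz":0,"gripper":-0.6},{"tx":0,"ty":-20,"tz":-4,"wx":0,"wy":0,"wz":0,"gripper":-0.6},{"tx":0,"ty":-24,"tz":-4.8,"wx":0,"wy":0,"wz":0,"gripper":-0.6},{"tx":0,"ty":-28,"tz":-5.6,"wx":0,"wy":0,"wz":0,"gripper":-0.6},{"tx":0,"ty":-31.5,"tz":-6.4,"wx":0,"wy":0,"wz":0,"gripper":-0.6}]'; python3 -m creep '[{"tx":0,"ty":-4,"tz":0,"wx":0,"wy":0,"wz":0,"gripper":-0.6},{"tx":0,"ty":-8,"tz":0,"wx":0,"wy":0,"wz":0,"gripper":-0.6},{"tx":0,"ty":-12,"tz":0,"wx":0,"wy":0,"wz":0,"gripper":-0.6},{"tx":0,"ty":-16,"tz":0,"wx":0,"wy":0,"wz":0,"gripper":-0.6},{"tx":0,"ty":-18,"tz":0,"wx":0,"wy":0,"wz":0,"gripper":-0.6},{"tx":0,"ty":-18,"tz":0,"wx":0,"wy":0,"wz":0,"gripper":-0.6}]'; python3 see.py z1 side 180 110 280 210 6; python3 see.py z2 top 110 170 300 225 4; python3 see.py z3 top 0 0 512 384 1;python3 see.py z4 side 0 0 512 384 1
```

```text
time: 28.43
tool_pos: [455.1, -51.5, 156.0]
tcp_rot: [-1.721, 1.57, -1.642]
contact_force: [1.0, 0.2, -0.0]
grip_width: 73.5
time: 28.93
tool_pos: [470.1, -232.9, 155.5]
tcp_rot: [-1.652, 1.57, -1.576]
contact_force: [-1.1, 1.1, -0.7]
grip_width: 73.7
```

View pics/z1.png

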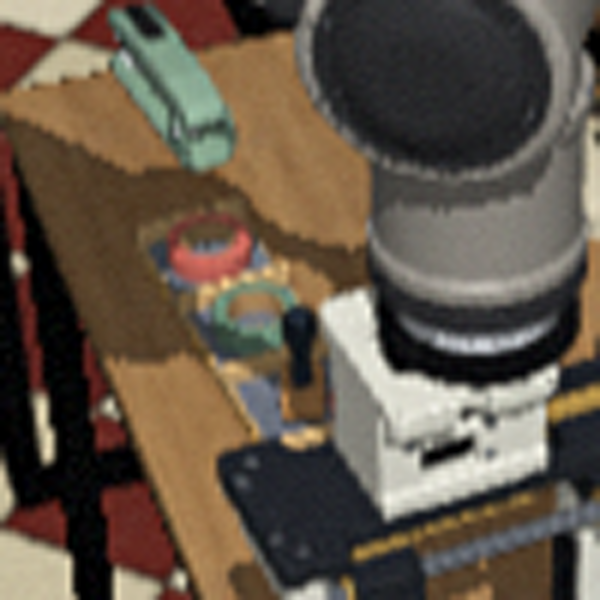

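View pics/z2.png

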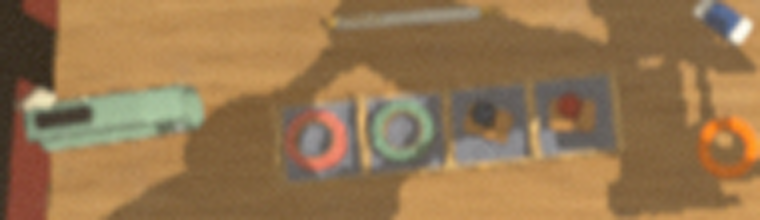

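View pics/z4.png

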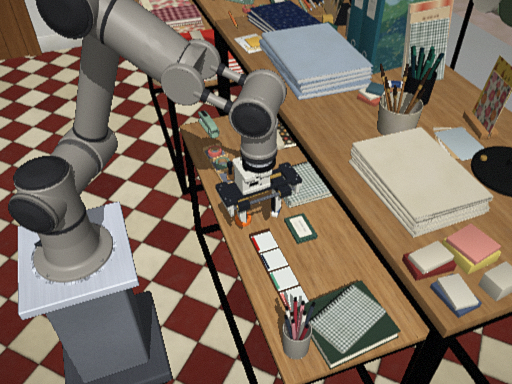

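```bash
python3 - <<'E'
from det import *
c=capture("top");H,S,V=hsv(c)
from scipy.optimize import least_squares
def circ(m,z):
    W=np.array([onz(c,u,v,z)[:2] for v,u in np.argwhere(m)]);o=least_squares(lambda q:np.hypot(*(W-q[:2]).T)-q[2],[*W.mean(0),20],loss='soft_l1');return o.x.round(1),len(W)
b=np.zeros(H.shape,bool);b[185:218,170:272]=1
print("coral",circ(b&((H<8)|(H>172))&(S>80)&(np.arange(512)<205),23),"slot 494.8,266.8")
print("green",circ(b&(H>38)&(H<95)&(S>35)&(np.arange(512)<225),23),"slot 499.8,199.1")
for a,ce,k in comps(b&(V<75)&(S<120),6,(225,185,245,215)): print("navy",a,onz(c,*ce,70)[:2].round(1),"slot 505,131.3")
for a,ce,k in comps(b&((H<7)|(H>172))&(S>120),6,(245,185,262,215)): print("red",a,onz(c,*ce,70)[:2].round(1),"slot 510.6,63.7")
t0=load("top0");d=cv2.absdiff(c["frame"],t0["frame"]).max(2)
print(get_obs()["dq"].round(3),get_obs()["time"])
E
```

```text
coral (array([494.7, 269.8,  21.4]), 99) slot 494.8,266.8
green (array([500. , 200.2,  21.1]), 95) slot 499.8,199.1
navy 13 [504.  130.2] slot 505,131.3
red 8 [509.3  65.3] slot 510.6,63.7
[ 0.007 -0.002 -0.002  0.     0.002 -0.002] 29.1833
```

```bash
python3 -c "
from plant import *
print(close_job())"
```

```text
the job is handed in; nothing more can be done
None
```

I moved all four items from the stock rack to the display tray in reverse order and handed the job in at about 29 s. From the tray's left end they now stand coral roll, green roll, navy stamp, red stamp; in the rack the order was red, navy, green, coral.

**Final check (top camera):** rolls flat, one item per slot. The red stamp was last seen upright right after release; in the last side view the gripper hid it.

| Item | Distance from slot centre |
|---|---|
| Coral roll | about 2–3 mm, along the row |
| Green roll | about 1 mm |
| Navy stamp | about 1.5 mm |
| Red stamp | about 2 mm |

**Other things on the table:** the stapler, pen, eraser, ink pad and orange look-alike roll looked undisturbed. I judged that by eye and made no measured comparison. No force reading during the moves went above about 2 N.

**One disagreement:** the reported tool height was about 39 mm lower than the fingertips measured in the side depth image. I trusted the camera and set grasp and placing heights from it. All four grasps and releases then worked without contact.

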